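# Sort the finished chocolates into their containers

### The job

Sort the five finished chocolates off the baking mat: the two round domes go into the round dish, the two long bars into the long steel tray, lying lengthwise in it, and the square chocolate into the square gold gift box. Each must end lying flat on the floor of its container, right way up, none on top of another. Leave the paper cup and the jar standing where they are.

Things in the scene. Friction and masses are not known exactly. Their poses are not given: they have to be found in the camera images.
- dome_a: Round dark chocolate with a domed top: 40 mm across, 26 mm high, its side upright for the lowest 17 mm. About 30 g. z up, the origin at the centre of its underside. At the start it lies, patterned or domed side up and at any yaw, on the very thin baking mat in the middle of the bench, among the other four chocolates.
- dome_b: The other round domed chocolate, the same as dome_a and interchangeable with it. At the start it lies, patterned or domed side up and at any yaw, on the very thin baking mat in the middle of the bench, among the other four chocolates.
- bar_a: Long dark chocolate bar: 70 mm long (own x), 26 mm wide (own y), 16 mm high, three small raised squares (under 2 mm) on top. About 36 g. z up, the origin at the centre of its underside. At the start it lies, patterned or domed side up and at any yaw, on the very thin baking mat in the middle of the bench, among the other four chocolates.
- bar_b: The other long bar, the same as bar_a and interchangeable with it. At the start it lies, patterned or domed side up and at any yaw, on the very thin baking mat in the middle of the bench, among the other four chocolates.
- square: Square dark chocolate: 40 by 40 mm, 16 mm high, sides along own x and y, four small raised squares (under 2 mm) on top. About 32 g. z up, the origin at the centre of its underside. At the start it lies, patterned or domed side up and at any yaw, on the very thin baking mat in the middle of the bench, among the other four chocolates.
- dish: Round shallow grey stoneware dish for the domes: 160 mm across over the rim, wall 4 mm, 18 mm high, inner floor flat, 5 mm above the bench and about 146 mm across. Origin at the centre of its underside, z up; its yaw means nothing. Fixed to the bench left of, right of or beyond the mat; the three containers swap places.
- long_tray: Long low steel tray for the bars: 208 mm long (own x), 108 mm wide (own y), 16 mm high, open on top; walls and floor 4 mm thick (inside 200 by 100 mm). Origin at the centre of its underside, z up. Its length lies within 0.3 rad of world x. Fixed to the bench left of, right of or beyond the mat; the three containers swap places.
- gift_box: Square open gold gift box for the square chocolate: 120 by 120 mm, 18 mm high; walls and floor 4 mm thick (inside 112 by 112 mm). Sides along own x and y, origin at the centre of its underside, z up, yaw within 0.3 rad. Fixed to the bench left of, right of or beyond the mat; the three containers swap places.
- cup: White paper cup with small dark dots, a bystander: 68 mm across at the rim, 50 mm at the foot, 70 mm high, standing loose between two containers. Origin at the centre of its underside. Not to be moved.
- jar: Jar of greenish-brown paste with a steel cap, a bystander: 58 mm across, 72 mm high, standing loose between two containers. Origin at the centre of its underside. Not to be moved.

How it is judged:
By the outcome, as a careful person would: the job done as asked, in the order asked, and still so for the second after the job is handed in, with the robot touching nothing.
It also fails if it takes over 118 s, if anything falls off the work surface, if the arm or the gripper's body presses on something with over 40 N, if the wrist force passes 120 N, or if a joint passes its speed limit or range.

### The arm

A 6-joint arm with a two-finger parallel gripper is mounted at the origin on the work surface. World frame = base frame: x ahead of the robot, y to its left, z up, the work surface at z = 0. Lengths are in m, angles in rad, forces in N, time in s.
With the tool pointing down it reaches from about 0.35 to 0.975 m from the base axis. Payload 4.9 kg.
Tool frame: the origin (TCP) lies midway between the tips of the shut fingers; the grasp point (between the pads) lies manip.tcp_to_grasp behind it (manip.tcp_to_grasp is the distance from the TCP to the grasp point, in m); z points along the fingers, y is the line along which they close (so a half turn about z gives the same grasp; the last joint's range is limited). The gripper opens to 85 mm and grips with 20 to 120 N. Pads are 22 mm wide; open, the fingers measure 114 mm over their backs; the gripper's body (76 mm by 85 mm) begins 54 mm behind the grasp point. The pads swing forward as they close: fully open they stand 13 mm farther back than shut.
Start: joints at [-1.398, 0.053, 1.613, -0, 1.476, -0.119], TCP at [0.18, -0.599, 0.231] pointing down, gripper open.
Joint ranges: [-3.01, 3.01], [-1.01, 2.22], [0.06, 2.58], [-1.02, 4.17], [0.09, 2.62], [-3.14, 3.14]. Speed limits (rad/s): [2.57, 2.57, 3.14, 3.14, 3.14, 3.14].

### API

Orientations are given as a unit quaternion [w, x, y, z].
In Python, from plant import manip, grab_frame, calibration, job_done gives the robot as it stands.
- The arm moves only by the tool send_rows, never from a script. Its argument "rows" is a list of rows, each an object of numbers: "x", "y", "z": the shift along the tool's x, y, z normalised to -1 to 1, where 1 is 15 cm; "wx", "wy", "wz": the turn, a rotation vector about the tool's x, y, z normalised to -1 to 1, where 1 is pi/4 rad; "hand": the opening, from -1 (shut) to 1 (fully open). In form: [{"x": .., "y": .., "z": .., "wx": .., "wy": .., "wz": .., "hand": ..}, ...]. A call has exactly 10 rows; each row shifts and turns the commanded pose from where the row before left it, along the tool's axes as they then stand; what a row does not reach is not made up. A row lasts 1/12 s, in which the tool goes at most 41.7 mm and 7.16 degrees, less where a joint would pass 70% of its speed; a pose out of reach is approached as far as the arm can. A call with a number of a shift or a turn outside -1 to 1 is refused whole. A call with a gripper value outside its range is refused whole. The fingers move at their own pace and stop on an object; the grip force is fixed at half the most. Time passes only in rows, so rows that do not move let the fingers close, or fill a call up. It gives the time, the measured TCP pose, the force, the opening and the grip force at its end, in the units of the state.
- manip.state(): the state, without advancing time (a new reading comes with each control period).
- grab_frame(name): name is "side" or "top" or "wrist"; returns the picture (400x640x3 uint8, blue, green, red); there is no depth.
- calibration(name): a dict with "camera_matrix" (3x3 intrinsics, pixels), "R" (3x3) and "t" (3): a world point X has camera coordinates R X + t. Camera axes: x right, y down, z forward; pixel columns grow to the right and rows downward; lengths in m; the calibration is good to about 2 mm. A picture is of the moment at which its call begins: read the wrist's pose just before it. calibration takes no time and is no camera call; for the wrist camera it gives the pose at the moment of the call.
- job_done(): hands the job in; it is judged then, once.
The state is a dict: "time": time; "joint_pos": joint angles; "joint_vel": joint speeds; "joint_efforts": joint torques, N m; "tool_pos": TCP position; "tool_rot": TCP orientation; "contact_force": force on the tool from outside, world axes, zero at the start; "ft_torque": the same for the moment, N m; "gripper_width": opening from 0.0 (shut) to 1.0 (fully open); "grasp_force": force on a finger pad.
Only numpy, scipy, OpenCV 4.12 (cv2) and the standard library are available. Lean on these libraries where they do the work, as an engineer would, in place of code of your own. Each camera call takes 0.05 s, during which the arm holds its last target. There are 200 camera calls.

## Working session

There is one attempt and no reset: what is moved stays moved. The work goes in short steps, Python scripts to look and compute and a tool call to move; the robot and the scene stay as the last step left them, time stands still between calls to the robot, and variables do not carry over. Pictures are saved under pics/ and viewed, at most 14 in all, crops included, and the job is handed in when it is done.

Besides the shell and the picture viewer there is one more tool, called after "Call:" by a JSON object that holds its "name" and its "arguments", one argument or row to a line. send_rows: Moves the arm, as the interface text tells. Scaled input: -1 to 1 covers 15 cm each way for a shift and pi/4 rad each way for a turn. Its arguments: {"type":"object","properties":{"rows":{"type":"array","items":{"type":"object","properties":{"x":{"type":"number","minimum":-1,"maximum":1},"y":{"type":"number","minimum":-1,"maximum":1},"z":{"type":"number","minimum":-1,"maximum":1},"wx":{"type":"number","minimum":-1,"maximum":1},"wy":{"type":"number","minimum":-1,"maximum":1},"wz":{"type":"number","minimum":-1,"maximum":1},"hand":{"type":"number"}}}}},"required":["rows"]}

```bash
mkdir -p pics; ls; python3 - <<'E'
from plant import manip, grab_frame, calibration
import cv2, numpy as np
s=manip.state(); print(s['time'],s['tool_pos'],s['tool_rot'],s['gripper_width'],manip.tcp_to_grasp)
for n in ('top','side'):
    cv2.imwrite(f'pics/{n}0.png',grab_frame(n)); c=calibration(n); print(n,np.round(c['camera_matrix'],1).tolist(),np.round(c['R'],3).tolist(),np.round(c['t'],3))
E
```

```text
pics
0.0 [ 0.1796666  -0.59796419  0.2300908 ] [-1.01297979e-03  9.89375724e-01  1.45377611e-01 -4.16464064e-05] 0.9999245683493128 0.0187
top [[451.3, 0.0, 320.8], [0.0, 451.3, 203.8], [0.0, 0.0, 1.0]] [[0.089, -0.996, 0.006], [-0.974, -0.088, -0.208], [0.208, 0.013, -0.978]] [-0.04   0.516  1.21 ]
side [[415.0, 0.0, 324.9], [0.0, 415.0, 208.6], [0.0, 0.0, 1.0]] [[-0.938, -0.346, 0.0], [-0.201, 0.544, -0.814], [0.282, -0.764, -0.58]] [0.518 0.126 0.813]
```

View pics/top0.png

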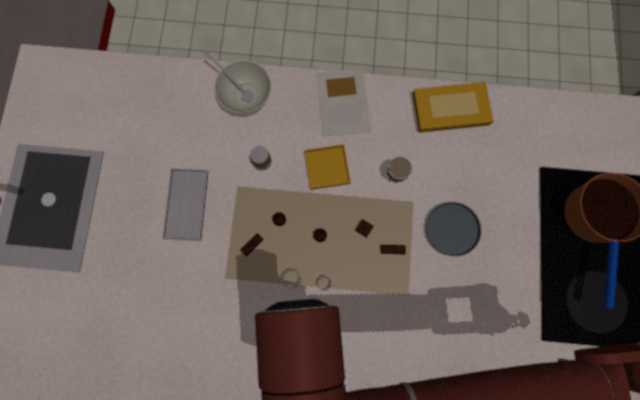

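View pics/side0.png

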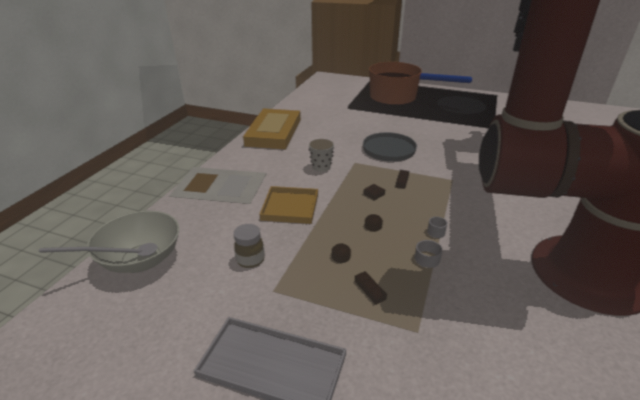

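The top view shows domes at (279,219) and (320,235), the square at (364,228), and bars at (252,244) and (393,249). The tray is at (186,204), the gold box at (327,167) and the dish at (453,229). The cup is at (398,169) and the jar at (260,157). Two clear rings lie on the mat at (290,277) and (323,282).

```bash
cat > h.py <<'E'
from plant import manip, grab_frame, calibration, job_done
import cv2, numpy as np
from scipy.spatial.transform import Rotation as Rn
def cast(c,uv,z):
    uv=np.atleast_2d(np.asarray(uv,float)); K=np.array(c['camera_matrix']);R=np.array(c['R']);t=np.array(c['t']).ravel()
    C=-R.T@t; d=(np.c_[uv,np.ones(len(uv))]@np.linalg.inv(K).T)@R
    return C+d*((z-C[2])/d[:,2])[:,None]
def blobs(c,mask,z,amin,amax):
    """contours of a mask cast on plane z: centre, long/short side, angle of the long side, area"""
    out=[]
    for k in cv2.findContours(mask.astype(np.uint8),cv2.RETR_EXTERNAL,cv2.CHAIN_APPROX_NONE)[0]:
        a=cv2.contourArea(k)
        if not amin<a<amax: continue
        P=cast(c,k[:,0],z)[:,:2]
        (x,y),(w,h),an=cv2.minAreaRect((P*1000).astype(np.float32))
        if w<h: w,h,an=h,w,an+90
        m=cv2.moments(k); uv=(m['m10']/m['m00'],m['m01']/m['m00'])
        out.append(dict(uv=np.round(uv,1),rect=np.round([x,y]),cen=np.round(cast(c,uv,z)[0,:2]*1000,1),wh=np.round([w,h],1),ang=round((an+90)%180-90,1)))
    return out
def big(im,s=4): return cv2.resize(im,None,fx=s,fy=s,interpolation=cv2.INTER_CUBIC)
def scaled(c,s=4):
    K=np.array(c['camera_matrix'],float).copy();K[:2]*=s;K[:2,2]+=(s-1)/2
    return dict(c,camera_matrix=K)
E
python3 - <<'E'
from h import *
im=cv2.imread('pics/top0.png');c=calibration('top');print('cam',-np.array(c['R']).T@np.array(c['t']).ravel())
B=big(im);C=scaled(c);hsv=cv2.cvtColor(B,cv2.COLOR_BGR2HSV)
m=np.zeros(B.shape[:2],bool);m[195*4:268*4,230*4:412*4]=True
for T in (45,55):
  print('choc',T)
  for b in blobs(C,m&(B[:,:,2]<T),.008,800,12000):print(b)
g=np.zeros(B.shape[:2],bool);g[130*4:195*4,295*4:360*4]=True
print('box',blobs(C,g&(hsv[:,:,1]>150),.017,5000,1e6))
d=np.zeros(B.shape[:2],bool);d[195*4:262*4,418*4:488*4]=True
print('dish',blobs(C,d&(B[:,:,2]<105),.017,5000,1e6))
t=np.zeros(B.shape[:2],bool);t[160*4:245*4,158*4:215*4]=True
print(im[204,155:218,2],im[204,155:218,0])
print('tray',blobs(C,t&(B[:,:,2].astype(int)-B[:,:,0]<4),.015,5000,1e6))
cv2.imwrite('pics/topcrop.png',cv2.resize(im[130:300,150:490],(800,400),interpolation=cv2.INTER_CUBIC))
for n,uv,z in(('jar',(259.5,153),.072),('cup',(399,167),.07)):print(n,cast(c,uv,z))
print('rings',cast(c,[(290,277),(323,282)],.02))
E
```

```text
cam [ 0.25492352 -0.00955721  1.29139276]
choc 45
{'uv': array([1570.9,  997.6]), 'rect': array([ 415., -208.]), 'cen': array([ 414.9, -207.8]), 'wh': array([67.1, 22.2]), 'ang': -86.5}
{'uv': array([1006.1,  980.6]), 'rect': array([391., 193.]), 'cen': array([390.9, 194.1]), 'wh': array([66.1, 25.1]), 'ang': -38.7}
{'uv': array([1279.5,  940.5]), 'rect': array([437.,   3.]), 'cen': array([437. ,   2.6]), 'wh': array([35.1, 34.7]), 'ang': -84.8}
{'uv': array([1456.4,  913.1]), 'rect': array([ 468., -122.]), 'cen': array([ 468.2, -122.3]), 'wh': array([35.9, 35.4]), 'ang': -26.8}
{'uv': array([1116.1,  876.7]), 'rect': array([473., 125.]), 'cen': array([472.7, 124.1]), 'wh': array([36. , 35.3]), 'ang': 6.1}
choc 55
{'uv': array([1571.3,  997.6]), 'rect': array([ 415., -208.]), 'cen': array([ 414.9, -208.1]), 'wh': array([68.5, 23.8]), 'ang': -86.5}
{'uv': array([1006. ,  980.7]), 'rect': array([391., 193.]), 'cen': array([390.8, 194.1]), 'wh': array([68.6, 27.1]), 'ang': -38.7}
{'uv': array([1279.5,  940.4]), 'rect': array([437.,   3.]), 'cen': array([437.1,   2.6]), 'wh': array([36.8
[... 563 characters left out ...]
 -85.4}]
[143 143 143 142 143 145 144 144 142 141 138 124  97  83 100 112 110 112
 111 112 113 114 112 113 109 111 109 113 115 113 114 113 114 112 113 111
 111 112 111 110 112 112 112 114 112 111 108 105  91  89 122 138 143 143
 141 142 140 140 142 140 141 144 144] [128 127 127 127 127 129 128 129 126 126 124 113  92  79  96 107 107 108
 106 108 108 109 107 108 105 107 106 108 110 108 109 109 110 108 108 107
 108 108 107 107 108 107 108 110 108 106 105 101  86  83 109 123 127 128
 126 126 125 125 126 125 125 128 128]
tray []
jar [[0.64475303 0.19188871 0.072     ]]
cup [[ 0.6400959  -0.20393183  0.07      ]]
rings [[ 0.30995716  0.07366634  0.02      ]
 [ 0.30448469 -0.01902445  0.02      ]]
```

View pics/topcrop.png

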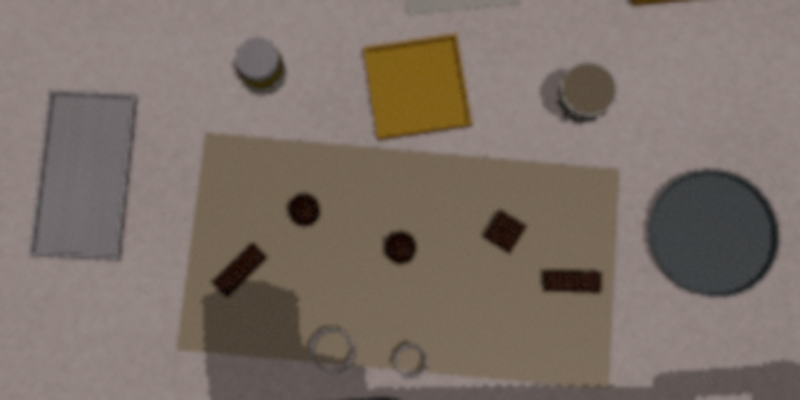

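The crop shows clear tray corners at (50,93), (137,97), (121,259) and (32,256). Next I'll measure the tray and refine the other yaws.

```bash
cat >> h.py <<'E'
def go(x,y,z,psi=None):
    """print turn (deg, norm) and tool-frame shift (norm, after turn) from the measured pose to TCP x,y,z (m), tool-x yaw psi (deg)"""
    s=manip.state(); p=np.array(s['tool_pos']); q=np.array(s['tool_rot']); M=Rn.from_quat(q[[1,2,3,0]]).as_matrix()
    cur=np.degrees(np.arctan2(M[1,0],M[0,0])); psi=cur if psi is None else psi
    a=np.radians(psi); d=np.array([x,y,z])-p
    sh=np.array([np.cos(a)*d[0]+np.sin(a)*d[1],np.sin(a)*d[0]-np.cos(a)*d[1],-d[2]])/.15
    tr=(cur-psi+180)%360-180
    print('t %.2f pos %s psi %.2f | wz total %.3f | x %.3f y %.3f z %.3f |tilt %.2f deg, F %s w %.3f j6 %.2f'%(s['time'],np.round(p,4),cur,tr/45,*sh,np.degrees(np.arccos(-M[2,2])),np.round(s['contact_force'],1),s['gripper_width'],s['joint_pos'][5]))
E
python3 - <<'E'
from h import *
c=calibration('top')
q=np.array([(50,93),(137,97),(121,259),(32,256)])/2.353+[150,130]
P=cast(c,q,.016);print(P[:,:2].round(3),'centre',P.mean(0))
e=[np.linalg.norm(P[i]-P[(i+1)%4]) for i in range(4)];print(np.round(e,3))
for i,j in((3,0),(2,1)):
    v=P[i]-P[j];print(np.degrees(np.arctan2(-v[1],-v[0])))
go(.473,.124,.15)
E
```

```text
[[0.589 0.453]
 [0.593 0.344]
 [0.391 0.335]
 [0.385 0.442]] centre [0.48937137 0.39331933 0.016     ]
[0.109 0.203 0.107 0.204]
2.976471772609981
2.638003056307014
t 0.10 pos [ 0.1797 -0.598   0.2302] psi 16.72 | wz total 0.000 | x 3.257 y -4.048 z 0.535 |tilt 0.11 deg, F [-0.  -0.1 -0.1] w 1.001 j6 -0.12
```

```bash
python3 -c "
from h import *
go(.437,.003,.10)"
```

```text
t 0.10 pos [ 0.1797 -0.598   0.2302] psi 16.72 | wz total 0.000 | x 2.795 y -3.344 z 0.868 |tilt 0.11 deg, F [-0.  -0.1 -0.1] w 1.001 j6 -0.12
```

Call:
{"name": "send_rows", "arguments": {
  "rows": [
    {"x": 0.16, "y": -0.19, "z": 0, "hand": 1},
    {"x": 0.16, "y": -0.19, "z": 0, "hand": 1},
    {"x": 0.16, "y": -0.19, "z": 0, "hand": 1},
    {"x": 0.16, "y": -0.19, "z": 0, "hand": 1},
    {"x": 0.16, "y": -0.19, "z": 0, "hand": 1},
    {"x": 0.16, "y": -0.19, "z": 0, "hand": 1},
    {"x": 0.16, "y": -0.19, "z": 0, "hand": 1},
    {"x": 0.16, "y": -0.19, "z": 0, "hand": 1},
    {"x": 0.16, "y": -0.19, "z": 0, "hand": 1},
    {"x": 0.16, "y": -0.19, "z": 0, "hand": 1}
  ]
}}

```text
invalid input at $.rows[0]: expected keys x, y, z, wx, wy, wz, hand
```

```bash
python3 -c "
from h import *
go(.437,.003,.10)"
```

```text
t 0.10 pos [ 0.1797 -0.598   0.2302] psi 16.72 | wz total 0.000 | x 2.795 y -3.344 z 0.868 |tilt 0.11 deg, F [-0.  -0.1 -0.1] w 1.001 j6 -0.12
```

Call:
{"name": "send_rows", "arguments": {
  "rows": [
    {"x": 0.16, "y": -0.19, "z": 0, "wx": 0, "wy": 0, "wz": 0, "hand": 1},
    {"x": 0.16, "y": -0.19, "z": 0, "wx": 0, "wy": 0, "wz": 0, "hand": 1},
    {"x": 0.16, "y": -0.19, "z": 0, "wx": 0, "wy": 0, "wz": 0, "hand": 1},
    {"x": 0.16, "y": -0.19, "z": 0, "wx": 0, "wy": 0, "wz": 0, "hand": 1},
    {"x": 0.16, "y": -0.19, "z": 0, "wx": 0, "wy": 0, "wz": 0, "hand": 1},
    {"x": 0.16, "y": -0.19, "z": 0, "wx": 0, "wy": 0, "wz": 0, "hand": 1},
    {"x": 0.16, "y": -0.19, "z": 0, "wx": 0, "wy": 0, "wz": 0, "hand": 1},
    {"x": 0.16, "y": -0.19, "z": 0, "wx": 0, "wy": 0, "wz": 0, "hand": 1},
    {"x": 0.16, "y": -0.19, "z": 0, "wx": 0, "wy": 0, "wz": 0, "hand": 1},
    {"x": 0.16, "y": -0.19, "z": 0, "wx": 0, "wy": 0, "wz": 0, "hand": 1}
  ]
}}

```text
time: 0.93
tool_pos: [0.3278, -0.2547, 0.2309]
tool_rot: [-0.0, 0.989, 0.145, -0.0]
contact_force: [0.2, -0.5, -0.2]
gripper_width: 0.998
grasp_force: 0.0
```

```bash
python3 -c "
from h import *
go(.437,.003,.10)"
```

```text
t 0.93 pos [ 0.3278 -0.2547  0.2309] psi 16.68 | wz total 0.000 | x 1.191 y -1.437 z 0.872 |tilt 0.02 deg, F [ 0.2 -0.5 -0.2] w 0.998 j6 0.44
```

Call:
{"name": "send_rows", "arguments": {
  "rows": [
    {"x": 0.15, "y": -0.18, "z": 0.1, "wx": 0, "wy": 0, "wz": 0, "hand": 1},
    {"x": 0.15, "y": -0.18, "z": 0.1, "wx": 0, "wy": 0, "wz": 0, "hand": 1},
    {"x": 0.15, "y": -0.18, "z": 0.1, "wx": 0, "wy": 0, "wz": 0, "hand": 1},
    {"x": 0.15, "y": -0.18, "z": 0.1, "wx": 0, "wy": 0, "wz": 0, "hand": 1},
    {"x": 0.15, "y": -0.18, "z": 0.1, "wx": 0, "wy": 0, "wz": 0, "hand": 1},
    {"x": 0.15, "y": -0.18, "z": 0.1, "wx": 0, "wy": 0, "wz": 0, "hand": 1},
    {"x": 0.15, "y": -0.18, "z": 0.1, "wx": 0, "wy": 0, "wz": 0, "hand": 1},
    {"x": 0.14, "y": -0.18, "z": 0.1, "wx": 0, "wy": 0, "wz": 0, "hand": 1},
    {"x": 0, "y": 0, "z": 0, "wx": 0, "wy": 0, "wz": 0, "hand": 1},
    {"x": 0, "y": 0, "z": 0, "wx": 0, "wy": 0, "wz": 0, "hand": 1}
  ]
}}

```text
time: 1.77
tool_pos: [0.4354, 0.0033, 0.1097]
tool_rot: [-0.0, 0.989, 0.147, -0.002]
contact_force: [0.9, -0.2, 0.0]
gripper_width: 1.001
grasp_force: 0.0
```

```bash
python3 - <<'E'
from h import *
go(.437,.003,.004)
c=calibration('wrist'); im=grab_frame('wrist'); cv2.imwrite('pics/w1.png',im)
print(-np.array(c['R']).T@np.array(c['t']).ravel())
E
```

```text
t 1.77 pos [0.4354 0.0033 0.1097] psi 16.95 | wz total 0.000 | x 0.009 y 0.005 z 0.705 |tilt 0.21 deg, F [ 0.9 -0.2  0. ] w 1.001 j6 1.11
[0.5002991  0.02282739 0.25146383]
```

View pics/w1.png

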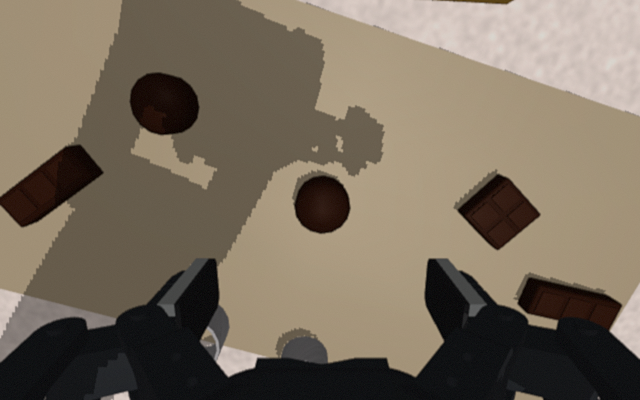

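The wrist view shows all five chocolates: the target dome at (322,204), the other dome at (164,103), the square at (499,212), and bars at (50,185) and (568,302).

```bash
python3 - <<'E'
from h import *
im=cv2.imread('pics/w1.png');c=calibration('wrist')
B=im
m=(B[:,:,2]<85)&(B[:,:,2].astype(int)-B[:,:,0]>8); m[330:]=False
m=cv2.morphologyEx(m.astype(np.uint8),cv2.MORPH_CLOSE,np.ones((5,5)));m=cv2.morphologyEx(m,cv2.MORPH_OPEN,np.ones((5,5)))
for b in blobs(c,m,.010,900,9000):print(b)
# top-face angle from corners seen (z=.016): square and right bar
print('sq top',cast(c,[(500,177),(539,213),(501,249),(468,207)],.016)[:,:2].round(4).tolist())
print('bar R top edge',cast(c,[(534,279),(621,296)],.016)[:,:2].round(4).tolist())
E
```

```text
{'uv': array([566.4, 302.2]), 'rect': array([ 415., -208.]), 'cen': array([ 416.4, -205.4]), 'wh': array([81.9, 32.3]), 'ang': -86.7}
{'uv': array([498.3, 211.1]), 'rect': array([ 469., -123.]), 'cen': array([ 469.5, -122.7]), 'wh': array([47.1, 41.1]), 'ang': 62.4}
{'uv': array([321.8, 203.9]), 'rect': array([437.,   2.]), 'cen': array([437.3,   2.3]), 'wh': array([42.9, 39.4]), 'ang': 16.9}
{'uv': array([ 50.5, 184.7]), 'rect': array([393., 193.]), 'cen': array([394.6, 192.2]), 'wh': array([80.7, 29. ]), 'ang': -40.2}
{'uv': array([163.7, 103.3]), 'rect': array([473., 124.]), 'cen': array([473.6, 124.4]), 'wh': array([45.6, 40.5]), 'ang': -78.6}
sq top [[0.4932, -0.1099], [0.4773, -0.1475], [0.4442, -0.1332], [0.4668, -0.0973]]
bar R top edge [[0.4291, -0.1672], [0.4353, -0.2372]]
```

Call:
{"name": "send_rows", "arguments": {
  "rows": [
    {"x": 0.01, "y": 0.01, "z": 0.1, "wx": 0, "wy": 0, "wz": 0, "hand": 1},
    {"x": 0, "y": 0, "z": 0.1, "wx": 0, "wy": 0, "wz": 0, "hand": 1},
    {"x": 0, "y": 0, "z": 0.1, "wx": 0, "wy": 0, "wz": 0, "hand": 1},
    {"x": 0, "y": 0, "z": 0.1, "wx": 0, "wy": 0, "wz": 0, "hand": 1},
    {"x": 0, "y": 0, "z": 0.1, "wx": 0, "wy": 0, "wz": 0, "hand": 1},
    {"x": 0, "y": 0, "z": 0.1, "wx": 0, "wy": 0, "wz": 0, "hand": 1},
    {"x": 0, "y": 0, "z": 0.06, "wx": 0, "wy": 0, "wz": 0, "hand": 1},
    {"x": 0, "y": 0, "z": 0.03, "wx": 0, "wy": 0, "wz": 0, "hand": 1},
    {"x": 0, "y": 0, "z": 0, "wx": 0, "wy": 0, "wz": 0, "hand": -1},
    {"x": 0, "y": 0, "z": 0, "wx": 0, "wy": 0, "wz": 0, "hand": -1}
  ]
}}

```text
time: 2.65
tool_pos: [0.4388, 0.0001, 0.0085]
tool_rot: [0.0, 0.989, 0.145, 0.0]
contact_force: [-0.6, 0.2, 0.6]
gripper_width: 0.748
grasp_force: 0.0
```

Call:
{"name": "send_rows", "arguments": {
  "rows": [
    {"x": 0, "y": 0, "z": 0.015, "wx": 0, "wy": 0, "wz": 0, "hand": -1},
    {"x": 0, "y": 0, "z": 0, "wx": 0, "wy": 0, "wz": 0, "hand": -1},
    {"x": 0, "y": 0, "z": 0, "wx": 0, "wy": 0, "wz": 0, "hand": -1},
    {"x": 0, "y": 0, "z": 0, "wx": 0, "wy": 0, "wz": 0, "hand": -1},
    {"x": 0, "y": 0, "z": 0, "wx": 0, "wy": 0, "wz": 0, "hand": -1},
    {"x": 0, "y": 0, "z": 0, "wx": 0, "wy": 0, "wz": 0, "hand": -1},
    {"x": 0, "y": 0, "z": 0, "wx": 0, "wy": 0, "wz": 0, "hand": -1},
    {"x": 0, "y": 0, "z": -0.1, "wx": 0, "wy": 0, "wz": 0, "hand": -1},
    {"x": 0, "y": 0, "z": -0.15, "wx": 0, "wy": 0, "wz": 0, "hand": -1},
    {"x": 0, "y": 0, "z": -0.2, "wx": 0, "wy": 0, "wz": 0, "hand": -1}
  ]
}}

```text
time: 3.48
tool_pos: [0.4359, 0.0011, 0.0713]
tool_rot: [-0.001, 0.989, 0.145, -0.003]
contact_force: [0.5, 1.2, -0.3]
gripper_width: 0.431
grasp_force: 60.3
```

```bash
python3 - <<'E'
from h import *
a=np.radians(16.7);o=.033*np.array([np.cos(a),np.sin(a)])
print(np.array([.4875,-.374])-o,np.array([.4875,-.374])+o)
x,y=np.array([.4875,-.374])-o; go(x,y,.10); go(x,y,.010)
E
```

```text
[ 0.45589186 -0.3834829 ] [ 0.51910814 -0.3645171 ]
t 3.48 pos [0.4359 0.0011 0.0713] psi 16.73 | wz total 0.000 | x -0.610 y 2.494 z -0.191 |tilt 0.34 deg, F [ 0.5  1.2 -0.3] w 0.431 j6 1.11
t 3.48 pos [0.4359 0.0011 0.0713] psi 16.73 | wz total 0.000 | x -0.610 y 2.494 z 0.409 |tilt 0.34 deg, F [ 0.5  1.2 -0.3] w 0.431 j6 1.11
```

Call:
{"name": "send_rows", "arguments": {
  "rows": [
    {"x": -0.061, "y": 0.25, "z": -0.07, "wx": 0, "wy": 0, "wz": 0, "hand": -1},
    {"x": -0.061, "y": 0.25, "z": -0.07, "wx": 0, "wy": 0, "wz": 0, "hand": -1},
    {"x": -0.061, "y": 0.25, "z": 0, "wx": 0, "wy": 0, "wz": 0, "hand": -1},
    {"x": -0.061, "y": 0.25, "z": 0, "wx": 0, "wy": 0, "wz": 0, "hand": -1},
    {"x": -0.061, "y": 0.25, "z": 0, "wx": 0, "wy": 0, "wz": 0, "hand": -1},
    {"x": -0.061, "y": 0.25, "z": 0, "wx": 0, "wy": 0, "wz": 0, "hand": -1},
    {"x": -0.061, "y": 0.25, "z": 0, "wx": 0, "wy": 0, "wz": 0, "hand": -1},
    {"x": -0.061, "y": 0.25, "z": 0, "wx": 0, "wy": 0, "wz": 0, "hand": -1},
    {"x": -0.061, "y": 0.25, "z": 0, "wx": 0, "wy": 0, "wz": 0, "hand": -1},
    {"x": -0.061, "y": 0.24, "z": 0, "wx": 0, "wy": 0, "wz": 0, "hand": -1}
  ]
}}

```text
time: 4.32
tool_pos: [0.4577, -0.3852, 0.0935]
tool_rot: [-0.0, 0.989, 0.145, -0.0]
contact_force: [0.0, 0.9, 0.0]
gripper_width: 0.433
grasp_force: 60.3
```

```bash
python3 - <<'E'
from h import *
go(.456,-.3835,.010)
E
```

```text
t 4.32 pos [ 0.4577 -0.3852  0.0935] psi 16.70 | wz total 0.000 | x -0.008 y -0.014 z 0.557 |tilt 0.04 deg, F [0.  0.9 0. ] w 0.433 j6 0.46
```

Call:
{"name": "send_rows", "arguments": {
  "rows": [
    {"x": -0.008, "y": -0.014, "z": 0.1, "wx": 0, "wy": 0, "wz": 0, "hand": -1},
    {"x": 0, "y": 0, "z": 0.12, "wx": 0, "wy": 0, "wz": 0, "hand": -1},
    {"x": 0, "y": 0, "z": 0.12, "wx": 0, "wy": 0, "wz": 0, "hand": -1},
    {"x": 0, "y": 0, "z": 0.12, "wx": 0, "wy": 0, "wz": 0, "hand": -1},
    {"x": 0, "y": 0, "z": 0.06, "wx": 0, "wy": 0, "wz": 0, "hand": -1},
    {"x": 0, "y": 0, "z": 0.03, "wx": 0, "wy": 0, "wz": 0, "hand": -1},
    {"x": 0, "y": 0, "z": 0, "wx": 0, "wy": 0, "wz": 0, "hand": -1},
    {"x": 0, "y": 0, "z": 0, "wx": 0, "wy": 0, "wz": 0, "hand": -1},
    {"x": 0, "y": 0, "z": 0, "wx": 0, "wy": 0, "wz": 0, "hand": 0.35},
    {"x": 0, "y": 0, "z": 0, "wx": 0, "wy": 0, "wz": 0, "hand": 0.35}
  ]
}}

```text
time: 5.15
tool_pos: [0.4566, -0.3817, 0.0118]
tool_rot: [0.0, 0.989, 0.145, 0.0]
contact_force: [0.7, 0.3, 0.6]
gripper_width: 0.676
grasp_force: 0.0
```

```bash
python3 - <<'E'
from h import *
go(.473,.124,.10); go(.473,.124,.004)
E
```

```text
t 5.15 pos [ 0.4566 -0.3817  0.0118] psi 16.73 | wz total 0.000 | x 1.075 y -3.197 z -0.588 |tilt 0.03 deg, F [0.7 0.3 0.6] w 0.676 j6 0.46
t 5.15 pos [ 0.4566 -0.3817  0.0118] psi 16.73 | wz total 0.000 | x 1.075 y -3.197 z 0.052 |tilt 0.03 deg, F [0.7 0.3 0.6] w 0.676 j6 0.46
```

Call:
{"name": "send_rows", "arguments": {
  "rows": [
    {"x": 0, "y": 0, "z": -0.1, "wx": 0, "wy": 0, "wz": 0, "hand": 0.35},
    {"x": 0, "y": 0, "z": -0.25, "wx": 0, "wy": 0, "wz": 0, "hand": 0.35},
    {"x": 0, "y": 0, "z": -0.25, "wx": 0, "wy": 0, "wz": 0, "hand": 0.35},
    {"x": 0.08, "y": -0.24, "z": 0, "wx": 0, "wy": 0, "wz": 0, "hand": 1},
    {"x": 0.08, "y": -0.24, "z": 0, "wx": 0, "wy": 0, "wz": 0, "hand": 1},
    {"x": 0.08, "y": -0.24, "z": 0, "wx": 0, "wy": 0, "wz": 0, "hand": 1},
    {"x": 0.08, "y": -0.24, "z": 0, "wx": 0, "wy": 0, "wz": 0, "hand": 1},
    {"x": 0.08, "y": -0.24, "z": 0, "wx": 0, "wy": 0, "wz": 0, "hand": 1},
    {"x": 0.08, "y": -0.24, "z": 0, "wx": 0, "wy": 0, "wz": 0, "hand": 1},
    {"x": 0.08, "y": -0.24, "z": 0, "wx": 0, "wy": 0, "wz": 0, "hand": 1}
  ]
}}

```text
time: 5.98
tool_pos: [0.4641, -0.1145, 0.1017]
tool_rot: [0.0, 0.989, 0.145, 0.0]
contact_force: [0.1, 0.3, 0.6]
gripper_width: 1.001
grasp_force: 0.0
```

Call:
{"name": "send_rows", "arguments": {
  "rows": [
    {"x": 0.08, "y": -0.24, "z": 0, "wx": 0, "wy": 0, "wz": 0, "hand": 1},
    {"x": 0.08, "y": -0.24, "z": 0, "wx": 0, "wy": 0, "wz": 0, "hand": 1},
    {"x": 0.08, "y": -0.24, "z": 0, "wx": 0, "wy": 0, "wz": 0, "hand": 1},
    {"x": 0.08, "y": -0.24, "z": 0, "wx": 0, "wy": 0, "wz": 0, "hand": 1},
    {"x": 0.08, "y": -0.24, "z": 0, "wx": 0, "wy": 0, "wz": 0, "hand": 1},
    {"x": 0.08, "y": -0.24, "z": 0, "wx": 0, "wy": 0, "wz": 0, "hand": 1},
    {"x": 0.04, "y": -0.08, "z": 0, "wx": 0, "wy": 0, "wz": 0, "hand": 1},
    {"x": 0, "y": 0, "z": 0, "wx": 0, "wy": 0, "wz": 0, "hand": 1},
    {"x": 0, "y": 0, "z": 0, "wx": 0, "wy": 0, "wz": 0, "hand": 1},
    {"x": 0, "y": 0, "z": 0, "wx": 0, "wy": 0, "wz": 0, "hand": 1}
  ]
}}

```text
time: 6.82
tool_pos: [0.4734, 0.124, 0.1015]
tool_rot: [0.0, 0.989, 0.145, -0.0]
contact_force: [0.2, 0.2, -0.3]
gripper_width: 1.001
grasp_force: 0.0
```

```bash
python3 - <<'E'
from h import *
go(.473,.124,.004)
E
```

```text
t 6.82 pos [0.4734 0.124  0.1015] psi 16.70 | wz total 0.000 | x -0.002 y -0.001 z 0.650 |tilt 0.03 deg, F [ 0.2  0.2 -0.3] w 1.001 j6 1.38
```

Batched calls run in order. Next I'll grasp dome 2 and lift it.

Call:
{"name": "send_rows", "arguments": {
  "rows": [
    {"x": 0, "y": 0, "z": 0.1, "wx": 0, "wy": 0, "wz": 0, "hand": 1},
    {"x": 0, "y": 0, "z": 0.12, "wx": 0, "wy": 0, "wz": 0, "hand": 1},
    {"x": 0, "y": 0, "z": 0.12, "wx": 0, "wy": 0, "wz": 0, "hand": 1},
    {"x": 0, "y": 0, "z": 0.12, "wx": 0, "wy": 0, "wz": 0, "hand": 1},
    {"x": 0, "y": 0, "z": 0.1, "wx": 0, "wy": 0, "wz": 0, "hand": 1},
    {"x": 0, "y": 0, "z": 0.06, "wx": 0, "wy": 0, "wz": 0, "hand": 1},
    {"x": 0, "y": 0, "z": 0.03, "wx": 0, "wy": 0, "wz": 0, "hand": 1},
    {"x": 0, "y": 0, "z": 0, "wx": 0, "wy": 0, "wz": 0, "hand": 1},
    {"x": 0, "y": 0, "z": 0, "wx": 0, "wy": 0, "wz": 0, "hand": -1},
    {"x": 0, "y": 0, "z": 0, "wx": 0, "wy": 0, "wz": 0, "hand": -1}
  ]
}}

```text
time: 7.65
tool_pos: [0.4745, 0.1245, 0.0052]
tool_rot: [0.0, 0.989, 0.145, 0.001]
contact_force: [-0.2, -1.4, 0.3]
gripper_width: 0.746
grasp_force: 0.0
```

Call:
{"name": "send_rows", "arguments": {
  "rows": [
    {"x": 0, "y": 0, "z": 0, "wx": 0, "wy": 0, "wz": 0, "hand": -1},
    {"x": 0, "y": 0, "z": 0, "wx": 0, "wy": 0, "wz": 0, "hand": -1},
    {"x": 0, "y": 0, "z": 0, "wx": 0, "wy": 0, "wz": 0, "hand": -1},
    {"x": 0, "y": 0, "z": 0, "wx": 0, "wy": 0, "wz": 0, "hand": -1},
    {"x": 0, "y": 0, "z": 0, "wx": 0, "wy": 0, "wz": 0, "hand": -1},
    {"x": 0, "y": 0, "z": 0, "wx": 0, "wy": 0, "wz": 0, "hand": -1},
    {"x": 0, "y": 0, "z": -0.1, "wx": 0, "wy": 0, "wz": 0, "hand": -1},
    {"x": 0, "y": 0, "z": -0.2, "wx": 0, "wy": 0, "wz": 0, "hand": -1},
    {"x": 0, "y": 0, "z": -0.2, "wx": 0, "wy": 0, "wz": 0, "hand": -1},
    {"x": 0, "y": 0, "z": -0.1, "wx": 0, "wy": 0, "wz": 0, "hand": -1}
  ]
}}

```text
time: 8.48
tool_pos: [0.4751, 0.1249, 0.0977]
tool_rot: [0.0, 0.989, 0.146, 0.002]
contact_force: [-0.1, 0.4, 0.1]
gripper_width: 0.434
grasp_force: 60.3
```

```bash
python3 - <<'E'
from h import *
go(.519,-.3645,.010)
E
```

```text
t 8.48 pos [0.4751 0.1249 0.0977] psi 16.73 | wz total 0.000 | x -0.659 y 3.209 z 0.584 |tilt 0.28 deg, F [-0.1  0.4  0.1] w 0.434 j6 1.38
```

Call:
{"name": "send_rows", "arguments": {
  "rows": [
    {"x": -0.05, "y": 0.25, "z": 0, "wx": 0, "wy": 0, "wz": 0, "hand": -1},
    {"x": -0.05, "y": 0.25, "z": 0, "wx": 0, "wy": 0, "wz": 0, "hand": -1},
    {"x": -0.05, "y": 0.25, "z": 0, "wx": 0, "wy": 0, "wz": 0, "hand": -1},
    {"x": -0.05, "y": 0.25, "z": 0, "wx": 0, "wy": 0, "wz": 0, "hand": -1},
    {"x": -0.05, "y": 0.25, "z": 0, "wx": 0, "wy": 0, "wz": 0, "hand": -1},
    {"x": -0.05, "y": 0.25, "z": 0, "wx": 0, "wy": 0, "wz": 0, "hand": -1},
    {"x": -0.05, "y": 0.25, "z": 0, "wx": 0, "wy": 0, "wz": 0, "hand": -1},
    {"x": -0.05, "y": 0.25, "z": 0, "wx": 0, "wy": 0, "wz": 0, "hand": -1},
    {"x": -0.05, "y": 0.25, "z": 0, "wx": 0, "wy": 0, "wz": 0, "hand": -1},
    {"x": -0.05, "y": 0.25, "z": 0, "wx": 0, "wy": 0, "wz": 0, "hand": -1}
  ]
}}

```text
time: 9.32
tool_pos: [0.5093, -0.2579, 0.094]
tool_rot: [-0.0, 0.989, 0.145, 0.0]
contact_force: [0.5, -0.4, -0.5]
gripper_width: 0.437
grasp_force: 60.3
```

Call:
{"name": "send_rows", "arguments": {
  "rows": [
    {"x": -0.05, "y": 0.24, "z": 0, "wx": 0, "wy": 0, "wz": 0, "hand": -1},
    {"x": -0.05, "y": 0.24, "z": 0, "wx": 0, "wy": 0, "wz": 0, "hand": -1},
    {"x": -0.05, "y": 0.2, "z": 0, "wx": 0, "wy": 0, "wz": 0, "hand": -1},
    {"x": 0, "y": 0.02, "z": 0, "wx": 0, "wy": 0, "wz": 0, "hand": -1},
    {"x": 0, "y": 0, "z": 0, "wx": 0, "wy": 0, "wz": 0, "hand": -1},
    {"x": 0, "y": 0, "z": 0, "wx": 0, "wy": 0, "wz": 0, "hand": -1},
    {"x": 0, "y": 0, "z": 0, "wx": 0, "wy": 0, "wz": 0, "hand": -1},
    {"x": 0, "y": 0, "z": 0.05, "wx": 0, "wy": 0, "wz": 0, "hand": -1},
    {"x": 0, "y": 0, "z": 0.05, "wx": 0, "wy": 0, "wz": 0, "hand": -1},
    {"x": 0, "y": 0, "z": 0, "wx": 0, "wy": 0, "wz": 0, "hand": -1}
  ]
}}

```text
time: 10.15
tool_pos: [0.5171, -0.3612, 0.0765]
tool_rot: [-0.002, 0.989, 0.146, -0.001]
contact_force: [-0.4, 0.0, -1.2]
gripper_width: 0.439
grasp_force: 60.3
```

```bash
python3 - <<'E'
from h import *
go(.519,-.3645,.0105)
cv2.imwrite('pics/w2.png',grab_frame('wrist'))
E
```

```text
t 10.15 pos [ 0.5171 -0.3612  0.0765] psi 16.79 | wz total 0.000 | x 0.006 y 0.025 z 0.440 |tilt 0.23 deg, F [-0.4  0.  -1.2] w 0.439 j6 0.55
```

View pics/w2.png

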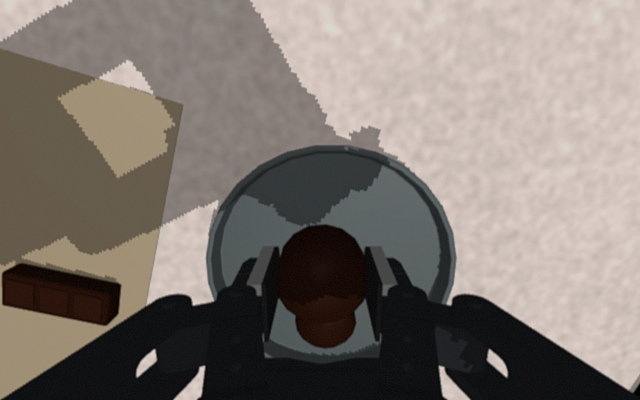

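The wrist view shows the second dome gripped at (322,270), with the first dome upright in the dish below it at (325,320). Now I'll lower it and release.

Call:
{"name": "send_rows", "arguments": {
  "rows": [
    {"x": 0.006, "y": 0.025, "z": 0.08, "wx": 0, "wy": 0, "wz": 0, "hand": -1},
    {"x": 0, "y": 0, "z": 0.1, "wx": 0, "wy": 0, "wz": 0, "hand": -1},
    {"x": 0, "y": 0, "z": 0.1, "wx": 0, "wy": 0, "wz": 0, "hand": -1},
    {"x": 0, "y": 0, "z": 0.08, "wx": 0, "wy": 0, "wz": 0, "hand": -1},
    {"x": 0, "y": 0, "z": 0.05, "wx": 0, "wy": 0, "wz": 0, "hand": -1},
    {"x": 0, "y": 0, "z": 0.03, "wx": 0, "wy": 0, "wz": 0, "hand": -1},
    {"x": 0, "y": 0, "z": 0, "wx": 0, "wy": 0, "wz": 0, "hand": -1},
    {"x": 0, "y": 0, "z": 0, "wx": 0, "wy": 0, "wz": 0, "hand": -1},
    {"x": 0, "y": 0, "z": 0, "wx": 0, "wy": 0, "wz": 0, "hand": 0.35},
    {"x": 0, "y": 0, "z": 0, "wx": 0, "wy": 0, "wz": 0, "hand": 0.35}
  ]
}}

```text
time: 11.03
tool_pos: [0.5206, -0.3669, 0.0137]
tool_rot: [0.001, 0.989, 0.145, 0.0]
contact_force: [-0.4, -0.8, -0.1]
gripper_width: 0.673
grasp_force: 0.0
```

Call:
{"name": "send_rows", "arguments": {
  "rows": [
    {"x": 0, "y": 0, "z": 0, "wx": 0, "wy": 0, "wz": 0, "hand": 0.35},
    {"x": 0, "y": 0, "z": -0.1, "wx": 0, "wy": 0, "wz": 0, "hand": 0.35},
    {"x": 0, "y": 0, "z": -0.25, "wx": 0, "wy": 0, "wz": 0, "hand": 0.35},
    {"x": 0, "y": 0, "z": -0.25, "wx": 0, "wy": 0, "wz": 0, "hand": 0.35},
    {"x": 0, "y": 0, "z": -0.1, "wx": 0, "wy": 0, "wz": -0.15, "hand": 1},
    {"x": 0, "y": 0, "z": 0, "wx": 0, "wy": 0, "wz": -0.15, "hand": 1},
    {"x": 0, "y": 0, "z": 0, "wx": 0, "wy": 0, "wz": -0.15, "hand": 1},
    {"x": 0, "y": 0, "z": 0, "wx": 0, "wy": 0, "wz": -0.15, "hand": 1},
    {"x": 0, "y": 0, "z": 0, "wx": 0, "wy": 0, "wz": -0.15, "hand": 1},
    {"x": 0, "y": 0, "z": 0, "wx": 0, "wy": 0, "wz": -0.15, "hand": 1}
  ]
}}

```text
time: 11.87
tool_pos: [0.5204, -0.3667, 0.1198]
tool_rot: [0.001, 0.876, 0.481, 0.0]
contact_force: [-0.3, -0.5, -0.4]
gripper_width: 1.003
grasp_force: 0.0
```

Call:
{"name": "send_rows", "arguments": {
  "rows": [
    {"x": 0, "y": 0, "z": 0, "wx": 0, "wy": 0, "wz": -0.15, "hand": 1},
    {"x": 0, "y": 0, "z": 0, "wx": 0, "wy": 0, "wz": -0.15, "hand": 1},
    {"x": 0, "y": 0, "z": 0, "wx": 0, "wy": 0, "wz": -0.15, "hand": 1},
    {"x": 0, "y": 0, "z": 0, "wx": 0, "wy": 0, "wz": -0.15, "hand": 1},
    {"x": 0, "y": 0, "z": 0, "wx": 0, "wy": 0, "wz": -0.15, "hand": 1},
    {"x": 0, "y": 0, "z": 0, "wx": 0, "wy": 0, "wz": -0.05, "hand": 1},
    {"x": 0, "y": 0, "z": 0, "wx": 0, "wy": 0, "wz": 0, "hand": 1},
    {"x": 0, "y": 0, "z": 0, "wx": 0, "wy": 0, "wz": 0, "hand": 1},
    {"x": 0, "y": 0, "z": 0, "wx": 0, "wy": 0, "wz": 0, "hand": 1},
    {"x": 0, "y": 0, "z": 0, "wx": 0, "wy": 0, "wz": 0, "hand": 1}
  ]
}}

```text
time: 12.7
tool_pos: [0.5202, -0.3666, 0.1185]
tool_rot: [0.0, 0.687, 0.726, -0.0]
contact_force: [0.2, 1.3, -0.5]
gripper_width: 0.996
grasp_force: 0.0
```

```bash
python3 - <<'E'
from h import *
go(.415,-.208,.10,93.5)
cv2.imwrite('pics/w3.png',grab_frame('wrist'))
E
```

```text
t 12.70 pos [ 0.5202 -0.3666  0.1185] psi 93.18 | wz total -0.007 | x 1.098 y -0.636 z 0.123 |tilt 0.03 deg, F [ 0.2  1.3 -0.5] w 0.996 j6 -0.79
```

View pics/w3.png

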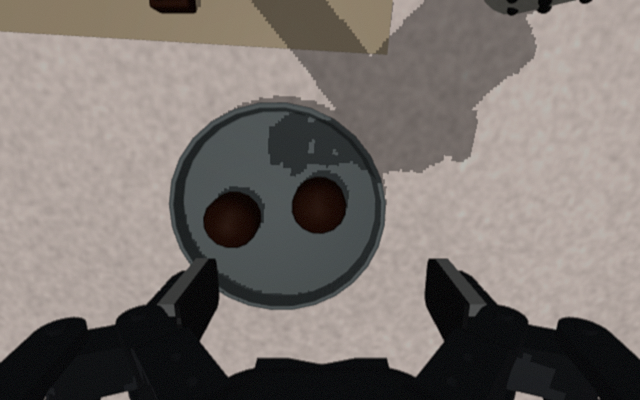

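Both domes lie upright and apart in the dish, at (232,220) and (320,205). Next is the right-hand bar.

Call:
{"name": "send_rows", "arguments": {
  "rows": [
    {"x": 0.2, "y": -0.12, "z": 0, "wx": 0, "wy": 0, "wz": -0.01, "hand": 1},
    {"x": 0.2, "y": -0.12, "z": 0, "wx": 0, "wy": 0, "wz": 0, "hand": 1},
    {"x": 0.2, "y": -0.12, "z": 0, "wx": 0, "wy": 0, "wz": 0, "hand": 1},
    {"x": 0.2, "y": -0.12, "z": 0, "wx": 0, "wy": 0, "wz": 0, "hand": 1},
    {"x": 0.2, "y": -0.12, "z": 0, "wx": 0, "wy": 0, "wz": 0, "hand": 1},
    {"x": 0.1, "y": -0.03, "z": 0, "wx": 0, "wy": 0, "wz": 0, "hand": 1},
    {"x": 0, "y": 0, "z": 0, "wx": 0, "wy": 0, "wz": 0, "hand": 1},
    {"x": 0, "y": 0, "z": 0, "wx": 0, "wy": 0, "wz": 0, "hand": 1},
    {"x": 0, "y": 0, "z": 0, "wx": 0, "wy": 0, "wz": 0, "hand": 1},
    {"x": 0, "y": 0, "z": 0, "wx": 0, "wy": 0, "wz": 0, "hand": 1}
  ]
}}

```text
time: 13.58
tool_pos: [0.4162, -0.2088, 0.1186]
tool_rot: [0.0, 0.684, 0.729, -0.0]
contact_force: [1.4, -0.1, 0.0]
gripper_width: 1.003
grasp_force: 0.0
```

```bash
cat >> h.py <<'E'
def wchoc(tag):
    """dark-brown blobs in a wrist picture"""
    c=calibration('wrist'); B=grab_frame('wrist'); cv2.imwrite(f'pics/{tag}.png',B)
    m=(B[:,:,2]<85)&(B[:,:,2].astype(int)-B[:,:,0]>8); m[330:]=False
    m=cv2.morphologyEx(m.astype(np.uint8),cv2.MORPH_CLOSE,np.ones((5,5)));m=cv2.morphologyEx(m,cv2.MORPH_OPEN,np.ones((5,5)))
    for b in blobs(c,m,.010,900,12000):print(b)
E
python3 - <<'E'
from h import *
wchoc('w4')
go(.415,-.207,.003,93.5)
E
```

```text
t 13.63 pos [ 0.4161 -0.2087  0.1184] psi 93.62 | wz total 0.003 | x 0.012 y -0.007 z 0.769 |tilt 0.03 deg, F [-1.2 -0.  -1. ] w 0.998 j6 -0.69
```

View pics/w4.png

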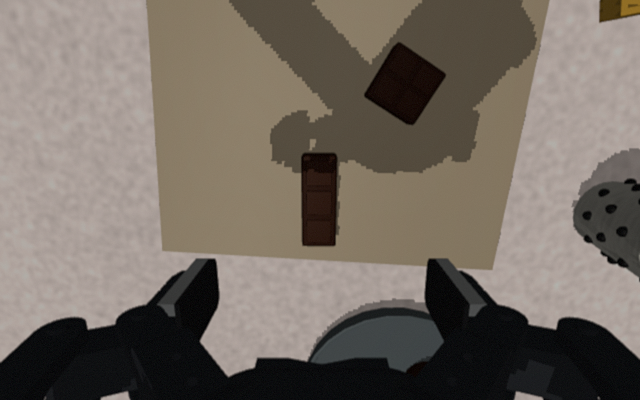

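The bar at (319,200) is lined up with the tool x axis, centred between the fingers. I'll grasp it.

Call:
{"name": "send_rows", "arguments": {
  "rows": [
    {"x": 0.01, "y": -0.007, "z": 0.12, "wx": 0, "wy": 0, "wz": 0, "hand": 1},
    {"x": 0, "y": 0, "z": 0.14, "wx": 0, "wy": 0, "wz": 0, "hand": 1},
    {"x": 0, "y": 0, "z": 0.14, "wx": 0, "wy": 0, "wz": 0, "hand": 1},
    {"x": 0, "y": 0, "z": 0.14, "wx": 0, "wy": 0, "wz": 0, "hand": 1},
    {"x": 0, "y": 0, "z": 0.12, "wx": 0, "wy": 0, "wz": 0, "hand": 1},
    {"x": 0, "y": 0, "z": 0.07, "wx": 0, "wy": 0, "wz": 0, "hand": 1},
    {"x": 0, "y": 0, "z": 0.03, "wx": 0, "wy": 0, "wz": 0, "hand": 1},
    {"x": 0, "y": 0, "z": 0, "wx": 0, "wy": 0, "wz": 0, "hand": -1},
    {"x": 0, "y": 0, "z": 0, "wx": 0, "wy": 0, "wz": 0, "hand": -1},
    {"x": 0, "y": 0, "z": 0, "wx": 0, "wy": 0, "wz": 0, "hand": -1}
  ]
}}

```text
time: 14.47
tool_pos: [0.4153, -0.2071, 0.0053]
tool_rot: [0.001, 0.684, 0.729, 0.0]
contact_force: [-0.7, -0.3, 0.1]
gripper_width: 0.608
grasp_force: 0.0
```

Call:
{"name": "send_rows", "arguments": {
  "rows": [
    {"x": 0, "y": 0, "z": 0, "wx": 0, "wy": 0, "wz": 0, "hand": -1},
    {"x": 0, "y": 0, "z": 0, "wx": 0, "wy": 0, "wz": 0, "hand": -1},
    {"x": 0, "y": 0, "z": 0, "wx": 0, "wy": 0, "wz": 0, "hand": -1},
    {"x": 0, "y": 0, "z": 0, "wx": 0, "wy": 0, "wz": 0, "hand": -1},
    {"x": 0, "y": 0, "z": 0, "wx": 0, "wy": 0, "wz": 0, "hand": -1},
    {"x": 0, "y": 0, "z": 0, "wx": 0, "wy": 0, "wz": 0, "hand": -1},
    {"x": 0, "y": 0, "z": -0.1, "wx": 0, "wy": 0, "wz": 0, "hand": -1},
    {"x": 0, "y": 0, "z": -0.2, "wx": 0, "wy": 0, "wz": 0, "hand": -1},
    {"x": 0, "y": 0, "z": -0.2, "wx": 0, "wy": 0, "wz": 0, "hand": -1},
    {"x": 0, "y": 0, "z": -0.2, "wx": 0, "wy": 0, "wz": 0, "hand": -1}
  ]
}}

```text
time: 15.3
tool_pos: [0.4136, -0.2057, 0.1095]
tool_rot: [-0.001, 0.684, 0.729, -0.0]
contact_force: [0.8, -0.1, -0.6]
gripper_width: 0.281
grasp_force: 59.8
```

```bash
python3 - <<'E'
from h import *
go(.489-.048,.393-.0025,.10,2.8)
E
```

```text
t 15.30 pos [ 0.4136 -0.2057  0.1095] psi 93.67 | wz total 2.019 | x 0.377 y -3.961 z 0.063 |tilt 0.10 deg, F [ 0.8 -0.1 -0.6] w 0.281 j6 -0.69
```

Call:
{"name": "send_rows", "arguments": {
  "rows": [
    {"x": 0, "y": 0, "z": 0, "wx": 0, "wy": 0, "wz": 0.15, "hand": -1},
    {"x": 0, "y": 0, "z": 0, "wx": 0, "wy": 0, "wz": 0.15, "hand": -1},
    {"x": 0, "y": 0, "z": 0, "wx": 0, "wy": 0, "wz": 0.15, "hand": -1},
    {"x": 0, "y": 0, "z": 0, "wx": 0, "wy": 0, "wz": 0.15, "hand": -1},
    {"x": 0, "y": 0, "z": 0, "wx": 0, "wy": 0, "wz": 0.15, "hand": -1},
    {"x": 0, "y": 0, "z": 0, "wx": 0, "wy": 0, "wz": 0.15, "hand": -1},
    {"x": 0, "y": 0, "z": 0, "wx": 0, "wy": 0, "wz": 0.15, "hand": -1},
    {"x": 0, "y": 0, "z": 0, "wx": 0, "wy": 0, "wz": 0.15, "hand": -1},
    {"x": 0, "y": 0, "z": 0, "wx": 0, "wy": 0, "wz": 0.15, "hand": -1},
    {"x": 0, "y": 0, "z": 0, "wx": 0, "wy": 0, "wz": 0.15, "hand": -1}
  ]
}}

```text
time: 16.13
tool_pos: [0.414, -0.206, 0.1086]
tool_rot: [-0.0, 0.975, 0.224, -0.0]
contact_force: [0.2, -0.2, -0.0]
gripper_width: 0.277
grasp_force: 59.8
```

Call:
{"name": "send_rows", "arguments": {
  "rows": [
    {"x": 0, "y": 0, "z": 0, "wx": 0, "wy": 0, "wz": 0.15, "hand": -1},
    {"x": 0, "y": 0, "z": 0, "wx": 0, "wy": 0, "wz": 0.15, "hand": -1},
    {"x": 0, "y": 0, "z": 0, "wx": 0, "wy": 0, "wz": 0.15, "hand": -1},
    {"x": 0, "y": 0, "z": 0, "wx": 0, "wy": 0, "wz": 0.07, "hand": -1},
    {"x": 0, "y": -0.1, "z": 0, "wx": 0, "wy": 0, "wz": 0, "hand": -1},
    {"x": 0.02, "y": -0.2, "z": 0, "wx": 0, "wy": 0, "wz": 0, "hand": -1},
    {"x": 0.02, "y": -0.25, "z": 0, "wx": 0, "wy": 0, "wz": 0, "hand": -1},
    {"x": 0.02, "y": -0.25, "z": 0, "wx": 0, "wy": 0, "wz": 0, "hand": -1},
    {"x": 0.02, "y": -0.25, "z": 0, "wx": 0, "wy": 0, "wz": 0, "hand": -1},
    {"x": 0.02, "y": -0.25, "z": 0, "wx": 0, "wy": 0, "wz": 0, "hand": -1}
  ]
}}

```text
time: 16.97
tool_pos: [0.4193, -0.0092, 0.1088]
tool_rot: [-0.0, 1.0, 0.024, 0.0]
contact_force: [1.2, 0.2, -1.0]
gripper_width: 0.282
grasp_force: 59.8
```

Call:
{"name": "send_rows", "arguments": {
  "rows": [
    {"x": 0.03, "y": -0.25, "z": 0, "wx": 0, "wy": 0, "wz": 0, "hand": -1},
    {"x": 0.03, "y": -0.25, "z": 0, "wx": 0, "wy": 0, "wz": 0, "hand": -1},
    {"x": 0.03, "y": -0.25, "z": 0, "wx": 0, "wy": 0, "wz": 0, "hand": -1},
    {"x": 0.03, "y": -0.25, "z": 0, "wx": 0, "wy": 0, "wz": 0, "hand": -1},
    {"x": 0.03, "y": -0.25, "z": 0, "wx": 0, "wy": 0, "wz": 0, "hand": -1},
    {"x": 0.03, "y": -0.25, "z": 0, "wx": 0, "wy": 0, "wz": 0, "hand": -1},
    {"x": 0.03, "y": -0.25, "z": 0, "wx": 0, "wy": 0, "wz": 0, "hand": -1},
    {"x": 0.03, "y": -0.25, "z": 0, "wx": 0, "wy": 0, "wz": 0, "hand": -1},
    {"x": 0.02, "y": -0.25, "z": 0, "wx": 0, "wy": 0, "wz": 0, "hand": -1},
    {"x": 0, "y": -0.25, "z": 0, "wx": 0, "wy": 0, "wz": 0, "hand": -1}
  ]
}}

```text
time: 17.8
tool_pos: [0.4404, 0.3675, 0.1086]
tool_rot: [0.0, 1.0, 0.024, -0.0]
contact_force: [-0.0, -0.6, 0.7]
gripper_width: 0.287
grasp_force: 59.8
```

Call:
{"name": "send_rows", "arguments": {
  "rows": [
    {"x": 0, "y": -0.12, "z": 0, "wx": 0, "wy": 0, "wz": 0, "hand": -1},
    {"x": 0, "y": 0, "z": 0, "wx": 0, "wy": 0, "wz": 0, "hand": -1},
    {"x": 0, "y": 0, "z": 0, "wx": 0, "wy": 0, "wz": 0, "hand": -1},
    {"x": 0, "y": 0, "z": 0, "wx": 0, "wy": 0, "wz": 0, "hand": -1},
    {"x": 0, "y": 0, "z": 0, "wx": 0, "wy": 0, "wz": 0, "hand": -1},
    {"x": 0, "y": 0, "z": 0, "wx": 0, "wy": 0, "wz": 0, "hand": -1},
    {"x": 0, "y": 0, "z": 0, "wx": 0, "wy": 0, "wz": 0, "hand": -1},
    {"x": 0, "y": 0, "z": 0, "wx": 0, "wy": 0, "wz": 0, "hand": -1},
    {"x": 0, "y": 0, "z": 0, "wx": 0, "wy": 0, "wz": 0, "hand": -1},
    {"x": 0, "y": 0, "z": 0, "wx": 0, "wy": 0, "wz": 0, "hand": -1}
  ]
}}

```text
time: 18.63
tool_pos: [0.44, 0.3834, 0.1091]
tool_rot: [-0.0, 1.0, 0.024, 0.0]
contact_force: [-0.2, -0.3, -0.2]
gripper_width: 0.279
grasp_force: 59.8
```

```bash
python3 - <<'E'
from h import *
go(.489-.048,.393-.0025,.008,2.8)
cv2.imwrite('pics/w5.png',grab_frame('wrist'))
E
```

```text
t 18.63 pos [0.44   0.3834 0.1091] psi 2.74 | wz total -0.001 | x 0.009 y -0.047 z 0.674 |tilt 0.00 deg, F [-0.2 -0.3 -0.2] w 0.279 j6 2.11
```

View pics/w5.png

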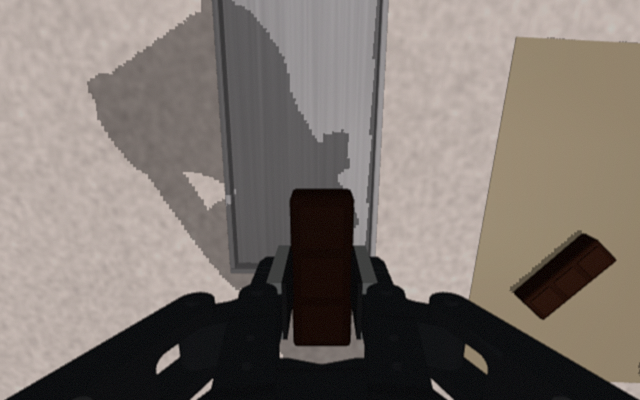

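The bar is gripped level and parallel to the tray walls, whose side edges run near columns 229 and 376; the near-left corner is at (232,270). I'll check the tray position from this view.

```bash
python3 - <<'E'
from h import *
c=calibration('wrist')
P=cast(c,[(232,270),(216,0),(387,0),(376,200),(229,200)],.016);print(P.round(4))
E
```

```text
[[0.3894 0.4476 0.016 ]
 [0.5683 0.4538 0.016 ]
 [0.5733 0.3503 0.016 ]
 [0.4481 0.3457 0.016 ]
 [0.4431 0.4487 0.016 ]]
```

Call:
{"name": "send_rows", "arguments": {
  "rows": [
    {"x": 0.009, "y": -0.06, "z": 0.05, "wx": 0, "wy": 0, "wz": 0, "hand": -1},
    {"x": 0, "y": 0, "z": 0.12, "wx": 0, "wy": 0, "wz": 0, "hand": -1},
    {"x": 0, "y": 0, "z": 0.14, "wx": 0, "wy": 0, "wz": 0, "hand": -1},
    {"x": 0, "y": 0, "z": 0.14, "wx": 0, "wy": 0, "wz": 0, "hand": -1},
    {"x": 0, "y": 0, "z": 0.12, "wx": 0, "wy": 0, "wz": 0, "hand": -1},
    {"x": 0, "y": 0, "z": 0.06, "wx": 0, "wy": 0, "wz": 0, "hand": -1},
    {"x": 0, "y": 0, "z": 0.03, "wx": 0, "wy": 0, "wz": 0, "hand": -1},
    {"x": 0, "y": 0, "z": 0, "wx": 0, "wy": 0, "wz": 0, "hand": -1},
    {"x": 0, "y": 0, "z": 0, "wx": 0, "wy": 0, "wz": 0, "hand": -1},
    {"x": 0, "y": 0, "z": 0, "wx": 0, "wy": 0, "wz": 0, "hand": -1}
  ]
}}

```text
time: 19.52
tool_pos: [0.4413, 0.3932, 0.0105]
tool_rot: [-0.0, 1.0, 0.024, 0.001]
contact_force: [-0.0, 0.2, 0.2]
gripper_width: 0.284
grasp_force: 59.8
```

Call:
{"name": "send_rows", "arguments": {
  "rows": [
    {"x": 0, "y": 0, "z": 0, "wx": 0, "wy": 0, "wz": 0, "hand": 0.1},
    {"x": 0, "y": 0, "z": 0, "wx": 0, "wy": 0, "wz": 0, "hand": 0.1},
    {"x": 0, "y": 0, "z": 0, "wx": 0, "wy": 0, "wz": 0, "hand": 0.1},
    {"x": 0, "y": 0, "z": -0.1, "wx": 0, "wy": 0, "wz": 0, "hand": 0.1},
    {"x": 0, "y": 0, "z": -0.2, "wx": 0, "wy": 0, "wz": 0, "hand": 0.1},
    {"x": 0, "y": 0, "z": -0.2, "wx": 0, "wy": 0, "wz": 0, "hand": 0.1},
    {"x": 0, "y": 0, "z": -0.2, "wx": 0, "wy": 0, "wz": 0, "hand": 0.1},
    {"x": 0, "y": 0, "z": 0, "wx": 0, "wy": 0, "wz": 0.15, "hand": 1},
    {"x": 0, "y": 0, "z": 0, "wx": 0, "wy": 0, "wz": 0.15, "hand": 1},
    {"x": 0, "y": 0, "z": 0, "wx": 0, "wy": 0, "wz": 0.15, "hand": 1}
  ]
}}

```text
time: 20.35
tool_pos: [0.4413, 0.393, 0.1164]
tool_rot: [-0.001, 0.988, -0.155, 0.001]
contact_force: [-0.3, 0.2, -0.3]
gripper_width: 0.947
grasp_force: 0.0
```

Call:
{"name": "send_rows", "arguments": {
  "rows": [
    {"x": 0, "y": 0, "z": 0, "wx": 0, "wy": 0, "wz": 0.15, "hand": 1},
    {"x": 0, "y": 0, "z": 0, "wx": 0, "wy": 0, "wz": 0.15, "hand": 1},
    {"x": 0, "y": 0, "z": 0, "wx": 0, "wy": 0, "wz": 0.15, "hand": 1},
    {"x": 0, "y": 0, "z": 0, "wx": 0, "wy": 0, "wz": 0.03, "hand": 1},
    {"x": 0, "y": 0, "z": 0, "wx": 0, "wy": 0, "wz": 0, "hand": 1},
    {"x": 0, "y": 0, "z": 0, "wx": 0, "wy": 0, "wz": 0, "hand": 1},
    {"x": 0, "y": 0, "z": 0, "wx": 0, "wy": 0, "wz": 0, "hand": 1},
    {"x": 0, "y": 0, "z": 0, "wx": 0, "wy": 0, "wz": 0, "hand": 1},
    {"x": 0, "y": 0, "z": 0, "wx": 0, "wy": 0, "wz": 0, "hand": 1},
    {"x": 0, "y": 0, "z": 0, "wx": 0, "wy": 0, "wz": 0, "hand": 1}
  ]
}}

```text
time: 21.18
tool_pos: [0.4408, 0.3927, 0.1151]
tool_rot: [-0.0, 0.942, -0.334, -0.0]
contact_force: [0.1, 0.8, 0.2]
gripper_width: 1.001
grasp_force: 0.0
```

```bash
python3 - <<'E'
from h import *
go(.392,.1935,.11,-39)
E
```

```text
t 21.18 pos [0.4408 0.3927 0.1151] psi -39.05 | wz total -0.001 | x 0.583 y 1.237 z 0.034 |tilt 0.00 deg, F [0.1 0.8 0.2] w 1.001 j6 2.85
```

Call:
{"name": "send_rows", "arguments": {
  "rows": [
    {"x": 0.1, "y": 0.2, "z": 0, "wx": 0, "wy": 0, "wz": 0, "hand": 1},
    {"x": 0.1, "y": 0.21, "z": 0, "wx": 0, "wy": 0, "wz": 0, "hand": 1},
    {"x": 0.1, "y": 0.21, "z": 0, "wx": 0, "wy": 0, "wz": 0, "hand": 1},
    {"x": 0.1, "y": 0.21, "z": 0, "wx": 0, "wy": 0, "wz": 0, "hand": 1},
    {"x": 0.1, "y": 0.21, "z": 0, "wx": 0, "wy": 0, "wz": 0, "hand": 1},
    {"x": 0.08, "y": 0.2, "z": 0, "wx": 0, "wy": 0, "wz": 0, "hand": 1},
    {"x": 0, "y": 0, "z": 0, "wx": 0, "wy": 0, "wz": 0, "hand": 1},
    {"x": 0, "y": 0, "z": 0, "wx": 0, "wy": 0, "wz": 0, "hand": 1},
    {"x": 0, "y": 0, "z": 0, "wx": 0, "wy": 0, "wz": 0, "hand": 1},
    {"x": 0, "y": 0, "z": 0, "wx": 0, "wy": 0, "wz": 0, "hand": 1}
  ]
}}

```text
time: 22.02
tool_pos: [0.3915, 0.1942, 0.1155]
tool_rot: [-0.0, 0.943, -0.334, 0.0]
contact_force: [-0.1, 0.9, -0.3]
gripper_width: 1.0
grasp_force: 0.0
```

```bash
python3 - <<'E'
from h import *
go(.392,.1935,.003,-39)
wchoc('w6')
cv2.imwrite('pics/top1.png',grab_frame('top'))
E
```

```text
t 22.02 pos [0.3915 0.1942 0.1155] psi -39.03 | wz total -0.001 | x 0.005 y 0.001 z 0.750 |tilt 0.04 deg, F [-0.1  0.9 -0.3] w 1.000 j6 2.54
{'uv': array([ 81., 300.]), 'rect': array([448., 396.]), 'cen': array([451. , 394.9]), 'wh': array([57. , 37.6]), 'ang': 2.4}
{'uv': array([321. , 202.7]), 'rect': array([392., 195.]), 'cen': array([392.7, 194.2]), 'wh': array([73. , 27.6]), 'ang': -39.5}
```

View pics/w6.png

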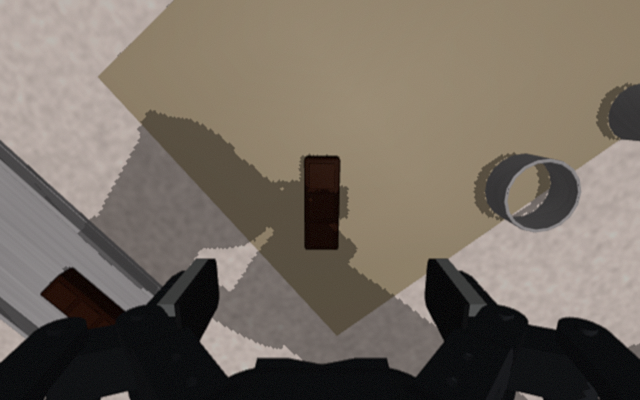

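The bar at (321,203) is centred and aligned, and the first bar lies flat in the tray at (81,300). The nearest ring at (530,190) is well clear.

Call:
{"name": "send_rows", "arguments": {
  "rows": [
    {"x": 0.005, "y": 0, "z": 0.12, "wx": 0, "wy": 0, "wz": 0, "hand": 1},
    {"x": 0, "y": 0, "z": 0.14, "wx": 0, "wy": 0, "wz": 0, "hand": 1},
    {"x": 0, "y": 0, "z": 0.14, "wx": 0, "wy": 0, "wz": 0, "hand": 1},
    {"x": 0, "y": 0, "z": 0.13, "wx": 0, "wy": 0, "wz": 0, "hand": 1},
    {"x": 0, "y": 0, "z": 0.12, "wx": 0, "wy": 0, "wz": 0, "hand": 1},
    {"x": 0, "y": 0, "z": 0.06, "wx": 0, "wy": 0, "wz": 0, "hand": 1},
    {"x": 0, "y": 0, "z": 0.03, "wx": 0, "wy": 0, "wz": 0, "hand": 1},
    {"x": 0, "y": 0, "z": 0, "wx": 0, "wy": 0, "wz": 0, "hand": -1},
    {"x": 0, "y": 0, "z": 0, "wx": 0, "wy": 0, "wz": 0, "hand": -1},
    {"x": 0, "y": 0, "z": 0, "wx": 0, "wy": 0, "wz": 0, "hand": -1}
  ]
}}

```text
time: 22.95
tool_pos: [0.3928, 0.1934, 0.0053]
tool_rot: [-0.001, 0.942, -0.334, 0.001]
contact_force: [-1.6, -0.6, 0.6]
gripper_width: 0.605
grasp_force: 0.0
```

Call:
{"name": "send_rows", "arguments": {
  "rows": [
    {"x": 0, "y": 0, "z": 0, "wx": 0, "wy": 0, "wz": 0, "hand": -1},
    {"x": 0, "y": 0, "z": 0, "wx": 0, "wy": 0, "wz": 0, "hand": -1},
    {"x": 0, "y": 0, "z": 0, "wx": 0, "wy": 0, "wz": 0, "hand": -1},
    {"x": 0, "y": 0, "z": 0, "wx": 0, "wy": 0, "wz": 0, "hand": -1},
    {"x": 0, "y": 0, "z": 0, "wx": 0, "wy": 0, "wz": 0, "hand": -1},
    {"x": 0, "y": 0, "z": 0, "wx": 0, "wy": 0, "wz": 0, "hand": -1},
    {"x": 0, "y": 0, "z": -0.1, "wx": 0, "wy": 0, "wz": 0, "hand": -1},
    {"x": 0, "y": 0, "z": -0.2, "wx": 0, "wy": 0, "wz": 0, "hand": -1},
    {"x": 0, "y": 0, "z": -0.2, "wx": 0, "wy": 0, "wz": 0, "hand": -1},
    {"x": 0, "y": 0, "z": -0.2, "wx": 0, "wy": 0, "wz": 0, "hand": -1}
  ]
}}

```text
time: 23.78
tool_pos: [0.3907, 0.1927, 0.1095]
tool_rot: [0.001, 0.942, -0.334, -0.001]
contact_force: [1.2, -0.8, 0.2]
gripper_width: 0.282
grasp_force: 59.6
```

Call:
{"name": "send_rows", "arguments": {
  "rows": [
    {"x": 0, "y": 0, "z": 0, "wx": 0, "wy": 0, "wz": -0.15, "hand": -1},
    {"x": 0, "y": 0, "z": 0, "wx": 0, "wy": 0, "wz": -0.15, "hand": -1},
    {"x": 0, "y": 0, "z": 0, "wx": 0, "wy": 0, "wz": -0.15, "hand": -1},
    {"x": 0, "y": 0, "z": 0, "wx": 0, "wy": 0, "wz": -0.15, "hand": -1},
    {"x": 0, "y": 0, "z": 0, "wx": 0, "wy": 0, "wz": -0.15, "hand": -1},
    {"x": 0, "y": 0, "z": 0, "wx": 0, "wy": 0, "wz": -0.15, "hand": -1},
    {"x": 0, "y": 0, "z": 0, "wx": 0, "wy": 0, "wz": -0.03, "hand": -1},
    {"x": 0, "y": 0, "z": 0, "wx": 0, "wy": 0, "wz": 0, "hand": -1},
    {"x": 0, "y": 0, "z": 0, "wx": 0, "wy": 0, "wz": 0, "hand": -1},
    {"x": 0, "y": 0, "z": 0, "wx": 0, "wy": 0, "wz": 0, "hand": -1}
  ]
}}

```text
time: 24.62
tool_pos: [0.3915, 0.1929, 0.1089]
tool_rot: [0.0, 1.0, 0.023, -0.0]
contact_force: [0.4, -0.5, 0.5]
gripper_width: 0.278
grasp_force: 59.6
```

```bash
python3 - <<'E'
from h import *
go(.489+.049,.393+.004,.11,2.8)
E
```

```text
t 24.62 pos [0.3915 0.1929 0.1089] psi 2.67 | wz total -0.003 | x 1.042 y -1.311 z -0.007 |tilt 0.01 deg, F [ 0.4 -0.5  0.5] w 0.278 j6 1.81
```

Call:
{"name": "send_rows", "arguments": {
  "rows": [
    {"x": 0.14, "y": -0.18, "z": 0, "wx": 0, "wy": 0, "wz": 0, "hand": -1},
    {"x": 0.15, "y": -0.19, "z": 0, "wx": 0, "wy": 0, "wz": 0, "hand": -1},
    {"x": 0.15, "y": -0.19, "z": 0, "wx": 0, "wy": 0, "wz": 0, "hand": -1},
    {"x": 0.15, "y": -0.19, "z": 0, "wx": 0, "wy": 0, "wz": 0, "hand": -1},
    {"x": 0.15, "y": -0.19, "z": 0, "wx": 0, "wy": 0, "wz": 0, "hand": -1},
    {"x": 0.15, "y": -0.19, "z": 0, "wx": 0, "wy": 0, "wz": 0, "hand": -1},
    {"x": 0.15, "y": -0.18, "z": 0, "wx": 0, "wy": 0, "wz": 0, "hand": -1},
    {"x": 0, "y": 0, "z": 0, "wx": 0, "wy": 0, "wz": 0, "hand": -1},
    {"x": 0, "y": 0, "z": 0, "wx": 0, "wy": 0, "wz": 0, "hand": -1},
    {"x": 0, "y": 0, "z": 0, "wx": 0, "wy": 0, "wz": 0, "hand": -1}
  ]
}}

```text
time: 25.45
tool_pos: [0.5374, 0.3964, 0.1084]
tool_rot: [0.0, 1.0, 0.024, -0.001]
contact_force: [-0.8, -0.7, -0.1]
gripper_width: 0.281
grasp_force: 59.6
```

```bash
python3 - <<'E'
from h import *
go(.489+.049,.393+.003,.009,2.8)
E
```

```text
t 25.45 pos [0.5374 0.3964 0.1084] psi 2.74 | wz total -0.001 | x 0.004 y 0.003 z 0.662 |tilt 0.10 deg, F [-0.8 -0.7 -0.1] w 0.281 j6 2.05
```

Call:
{"name": "send_rows", "arguments": {
  "rows": [
    {"x": 0.004, "y": 0.003, "z": 0.05, "wx": 0, "wy": 0, "wz": 0, "hand": -1},
    {"x": 0, "y": 0, "z": 0.12, "wx": 0, "wy": 0, "wz": 0, "hand": -1},
    {"x": 0, "y": 0, "z": 0.14, "wx": 0, "wy": 0, "wz": 0, "hand": -1},
    {"x": 0, "y": 0, "z": 0.14, "wx": 0, "wy": 0, "wz": 0, "hand": -1},
    {"x": 0, "y": 0, "z": 0.12, "wx": 0, "wy": 0, "wz": 0, "hand": -1},
    {"x": 0, "y": 0, "z": 0.06, "wx": 0, "wy": 0, "wz": 0, "hand": -1},
    {"x": 0, "y": 0, "z": 0.03, "wx": 0, "wy": 0, "wz": 0, "hand": -1},
    {"x": 0, "y": 0, "z": 0, "wx": 0, "wy": 0, "wz": 0, "hand": -1},
    {"x": 0, "y": 0, "z": 0, "wx": 0, "wy": 0, "wz": 0, "hand": -1},
    {"x": 0, "y": 0, "z": 0, "wx": 0, "wy": 0, "wz": 0, "hand": -1}
  ]
}}

```text
time: 26.28
tool_pos: [0.5391, 0.3964, 0.0111]
tool_rot: [-0.0, 1.0, 0.024, 0.001]
contact_force: [-0.0, 0.2, -0.9]
gripper_width: 0.285
grasp_force: 59.6
```

Call:
{"name": "send_rows", "arguments": {
  "rows": [
    {"x": 0, "y": 0, "z": 0, "wx": 0, "wy": 0, "wz": 0, "hand": 0.1},
    {"x": 0, "y": 0, "z": 0, "wx": 0, "wy": 0, "wz": 0, "hand": 0.1},
    {"x": 0, "y": 0, "z": 0, "wx": 0, "wy": 0, "wz": 0, "hand": 0.1},
    {"x": 0, "y": 0, "z": -0.1, "wx": 0, "wy": 0, "wz": 0, "hand": 0.1},
    {"x": 0, "y": 0, "z": -0.2, "wx": 0, "wy": 0, "wz": 0, "hand": 0.1},
    {"x": 0, "y": 0, "z": -0.2, "wx": 0, "wy": 0, "wz": 0, "hand": 0.1},
    {"x": 0, "y": 0, "z": -0.2, "wx": 0, "wy": 0, "wz": 0, "hand": 0.1},
    {"x": 0, "y": 0, "z": 0, "wx": 0, "wy": 0, "wz": 0.15, "hand": 1},
    {"x": 0, "y": 0, "z": 0, "wx": 0, "wy": 0, "wz": 0.15, "hand": 1},
    {"x": 0, "y": 0, "z": 0, "wx": 0, "wy": 0, "wz": 0.15, "hand": 1}
  ]
}}

```text
time: 27.12
tool_pos: [0.5394, 0.3969, 0.118]
tool_rot: [-0.001, 0.988, -0.155, 0.001]
contact_force: [0.5, 0.8, 0.3]
gripper_width: 0.945
grasp_force: 0.0
```

Call:
{"name": "send_rows", "arguments": {
  "rows": [
    {"x": 0, "y": 0, "z": 0, "wx": 0, "wy": 0, "wz": 0.15, "hand": 1},
    {"x": 0, "y": 0, "z": 0, "wx": 0, "wy": 0, "wz": 0.07, "hand": 1},
    {"x": 0, "y": 0, "z": 0, "wx": 0, "wy": 0, "wz": 0, "hand": 1},
    {"x": 0, "y": 0, "z": 0, "wx": 0, "wy": 0, "wz": 0, "hand": 1},
    {"x": 0, "y": 0, "z": 0, "wx": 0, "wy": 0, "wz": 0, "hand": 1},
    {"x": 0, "y": 0, "z": 0, "wx": 0, "wy": 0, "wz": 0, "hand": 1},
    {"x": 0, "y": 0, "z": 0, "wx": 0, "wy": 0, "wz": 0, "hand": 1},
    {"x": 0, "y": 0, "z": 0, "wx": 0, "wy": 0, "wz": 0, "hand": 1},
    {"x": 0, "y": 0, "z": 0, "wx": 0, "wy": 0, "wz": 0, "hand": 1},
    {"x": 0, "y": 0, "z": 0, "wx": 0, "wy": 0, "wz": 0, "hand": 1}
  ]
}}

```text
time: 27.95
tool_pos: [0.5386, 0.3964, 0.115]
tool_rot: [0.0, 0.972, -0.237, -0.0]
contact_force: [0.6, -0.5, 0.6]
gripper_width: 1.002
grasp_force: 0.0
```

```bash
python3 - <<'E'
from h import *
go(.469,-.1225,.11,-27.5)
E
```

```text
t 27.95 pos [0.5386 0.3964 0.115 ] psi -27.37 | wz total 0.003 | x 1.186 y 3.282 z 0.033 |tilt 0.00 deg, F [ 0.6 -0.5  0.6] w 1.002 j6 2.57
```

Call:
{"name": "send_rows", "arguments": {
  "rows": [
    {"x": 0.085, "y": 0.235, "z": 0, "wx": 0, "wy": 0, "wz": 0, "hand": 1},
    {"x": 0.085, "y": 0.235, "z": 0, "wx": 0, "wy": 0, "wz": 0, "hand": 1},
    {"x": 0.085, "y": 0.235, "z": 0, "wx": 0, "wy": 0, "wz": 0, "hand": 1},
    {"x": 0.085, "y": 0.235, "z": 0, "wx": 0, "wy": 0, "wz": 0, "hand": 1},
    {"x": 0.085, "y": 0.235, "z": 0, "wx": 0, "wy": 0, "wz": 0, "hand": 1},
    {"x": 0.085, "y": 0.235, "z": 0, "wx": 0, "wy": 0, "wz": 0, "hand": 1},
    {"x": 0.085, "y": 0.235, "z": 0, "wx": 0, "wy": 0, "wz": 0, "hand": 1},
    {"x": 0.085, "y": 0.235, "z": 0, "wx": 0, "wy": 0, "wz": 0, "hand": 1},
    {"x": 0.085, "y": 0.235, "z": 0, "wx": 0, "wy": 0, "wz": 0, "hand": 1},
    {"x": 0.085, "y": 0.235, "z": 0, "wx": 0, "wy": 0, "wz": 0, "hand": 1}
  ]
}}

```text
time: 28.78
tool_pos: [0.4892, 0.0231, 0.1153]
tool_rot: [-0.0, 0.972, -0.236, 0.0]
contact_force: [0.8, -0.5, 0.3]
gripper_width: 1.003
grasp_force: 0.0
```

Call:
{"name": "send_rows", "arguments": {
  "rows": [
    {"x": 0.085, "y": 0.235, "z": 0, "wx": 0, "wy": 0, "wz": 0, "hand": 1},
    {"x": 0.085, "y": 0.235, "z": 0, "wx": 0, "wy": 0, "wz": 0, "hand": 1},
    {"x": 0.085, "y": 0.235, "z": 0, "wx": 0, "wy": 0, "wz": 0, "hand": 1},
    {"x": 0.08, "y": 0.225, "z": 0, "wx": 0, "wy": 0, "wz": 0, "hand": 1},
    {"x": 0, "y": 0, "z": 0, "wx": 0, "wy": 0, "wz": 0, "hand": 1},
    {"x": 0, "y": 0, "z": 0, "wx": 0, "wy": 0, "wz": 0, "hand": 1},
    {"x": 0, "y": 0, "z": 0, "wx": 0, "wy": 0, "wz": 0, "hand": 1},
    {"x": 0, "y": 0, "z": 0, "wx": 0, "wy": 0, "wz": 0, "hand": 1},
    {"x": 0, "y": 0, "z": 0, "wx": 0, "wy": 0, "wz": 0, "hand": 1},
    {"x": 0, "y": 0, "z": 0, "wx": 0, "wy": 0, "wz": 0, "hand": 1}
  ]
}}

```text
time: 29.62
tool_pos: [0.4703, -0.1211, 0.115]
tool_rot: [-0.0, 0.972, -0.236, -0.0]
contact_force: [-0.3, -0.6, -0.3]
gripper_width: 1.0
grasp_force: 0.0
```

```bash
python3 - <<'E'
from h import *
go(.469,-.1225,.003,-27.5)
wchoc('w7')
E
```

```text
t 29.62 pos [ 0.4703 -0.1211  0.115 ] psi -27.26 | wz total 0.005 | x -0.003 y 0.012 z 0.747 |tilt 0.01 deg, F [-0.3 -0.6 -0.3] w 1.000 j6 1.64
{'uv': array([323.9, 205. ]), 'rect': array([ 469., -122.]), 'cen': array([ 469. , -122.1]), 'wh': array([43. , 41.4]), 'ang': -27.2}
{'uv': array([116.8, 129. ]), 'rect': array([584., -17.]), 'cen': array([584.1, -18.6]), 'wh': array([118.4,   7.3]), 'ang': -75.1}
```

View pics/w7.png

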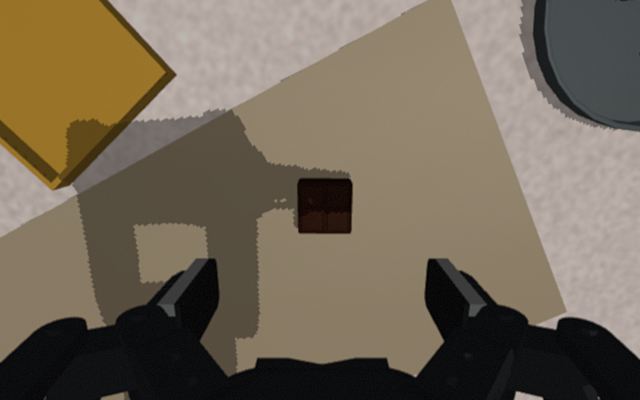

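The square at (324,205) is centred and square to the fingers. I'll grasp it, lift it, and turn to the box yaw of about 14.5°.

Call:
{"name": "send_rows", "arguments": {
  "rows": [
    {"x": -0.003, "y": 0.01, "z": 0.12, "wx": 0, "wy": 0, "wz": 0, "hand": 1},
    {"x": 0, "y": 0, "z": 0.14, "wx": 0, "wy": 0, "wz": 0, "hand": 1},
    {"x": 0, "y": 0, "z": 0.14, "wx": 0, "wy": 0, "wz": 0, "hand": 1},
    {"x": 0, "y": 0, "z": 0.13, "wx": 0, "wy": 0, "wz": 0, "hand": 1},
    {"x": 0, "y": 0, "z": 0.12, "wx": 0, "wy": 0, "wz": 0, "hand": 1},
    {"x": 0, "y": 0, "z": 0.06, "wx": 0, "wy": 0, "wz": 0, "hand": 1},
    {"x": 0, "y": 0, "z": 0.03, "wx": 0, "wy": 0, "wz": 0, "hand": 1},
    {"x": 0, "y": 0, "z": 0, "wx": 0, "wy": 0, "wz": 0, "hand": -1},
    {"x": 0, "y": 0, "z": 0, "wx": 0, "wy": 0, "wz": 0, "hand": -1},
    {"x": 0, "y": 0, "z": 0, "wx": 0, "wy": 0, "wz": 0, "hand": -1}
  ]
}}

```text
time: 30.5
tool_pos: [0.4702, -0.1238, 0.0054]
tool_rot: [0.0, 0.972, -0.237, 0.001]
contact_force: [-0.1, -0.4, -0.7]
gripper_width: 0.606
grasp_force: 0.0
```

Call:
{"name": "send_rows", "arguments": {
  "rows": [
    {"x": 0, "y": 0, "z": 0, "wx": 0, "wy": 0, "wz": 0, "hand": -1},
    {"x": 0, "y": 0, "z": 0, "wx": 0, "wy": 0, "wz": 0, "hand": -1},
    {"x": 0, "y": 0, "z": 0, "wx": 0, "wy": 0, "wz": 0, "hand": -1},
    {"x": 0, "y": 0, "z": 0, "wx": 0, "wy": 0, "wz": 0, "hand": -1},
    {"x": 0, "y": 0, "z": 0, "wx": 0, "wy": 0, "wz": 0, "hand": -1},
    {"x": 0, "y": 0, "z": 0, "wx": 0, "wy": 0, "wz": 0, "hand": -1},
    {"x": 0, "y": 0, "z": -0.1, "wx": 0, "wy": 0, "wz": 0, "hand": -1},
    {"x": 0, "y": 0, "z": -0.2, "wx": 0, "wy": 0, "wz": 0, "hand": -1},
    {"x": 0, "y": 0, "z": -0.2, "wx": 0, "wy": 0, "wz": 0, "hand": -1},
    {"x": 0, "y": 0, "z": -0.2, "wx": 0, "wy": 0, "wz": 0, "hand": -1}
  ]
}}

```text
time: 31.33
tool_pos: [0.4683, -0.1231, 0.1097]
tool_rot: [-0.0, 0.972, -0.237, -0.001]
contact_force: [0.4, -0.9, 0.5]
gripper_width: 0.449
grasp_force: 60.3
```

Call:
{"name": "send_rows", "arguments": {
  "rows": [
    {"x": 0, "y": 0, "z": 0, "wx": 0, "wy": 0, "wz": -0.15, "hand": -1},
    {"x": 0, "y": 0, "z": 0, "wx": 0, "wy": 0, "wz": -0.15, "hand": -1},
    {"x": 0, "y": 0, "z": 0, "wx": 0, "wy": 0, "wz": -0.15, "hand": -1},
    {"x": 0, "y": 0, "z": 0, "wx": 0, "wy": 0, "wz": -0.15, "hand": -1},
    {"x": 0, "y": 0, "z": 0, "wx": 0, "wy": 0, "wz": -0.15, "hand": -1},
    {"x": 0, "y": 0, "z": 0, "wx": 0, "wy": 0, "wz": -0.15, "hand": -1},
    {"x": 0, "y": 0, "z": 0, "wx": 0, "wy": 0, "wz": -0.03, "hand": -1},
    {"x": 0, "y": 0, "z": 0, "wx": 0, "wy": 0, "wz": 0, "hand": -1},
    {"x": 0, "y": 0, "z": 0, "wx": 0, "wy": 0, "wz": 0, "hand": -1},
    {"x": 0, "y": 0, "z": 0, "wx": 0, "wy": 0, "wz": 0, "hand": -1}
  ]
}}

```text
time: 32.17
tool_pos: [0.469, -0.1234, 0.109]
tool_rot: [-0.0, 0.992, 0.125, -0.0]
contact_force: [0.0, -0.5, 0.3]
gripper_width: 0.447
grasp_force: 60.3
```

```bash
python3 - <<'E'
from h import *
go(.640,-.001,.11,14.5)
E
```

```text
t 32.17 pos [ 0.469  -0.1234  0.109 ] psi 14.37 | wz total -0.003 | x 1.308 y -0.504 z -0.007 |tilt 0.01 deg, F [ 0.  -0.5  0.3] w 0.447 j6 0.91
```

Call:
{"name": "send_rows", "arguments": {
  "rows": [
    {"x": 0.2, "y": -0.08, "z": 0, "wx": 0, "wy": 0, "wz": 0, "hand": -1},
    {"x": 0.23, "y": -0.09, "z": 0, "wx": 0, "wy": 0, "wz": 0, "hand": -1},
    {"x": 0.23, "y": -0.09, "z": 0, "wx": 0, "wy": 0, "wz": 0, "hand": -1},
    {"x": 0.23, "y": -0.09, "z": 0, "wx": 0, "wy": 0, "wz": 0, "hand": -1},
    {"x": 0.23, "y": -0.09, "z": 0, "wx": 0, "wy": 0, "wz": 0, "hand": -1},
    {"x": 0.19, "y": -0.06, "z": 0, "wx": 0, "wy": 0, "wz": 0, "hand": -1},
    {"x": 0, "y": 0, "z": 0, "wx": 0, "wy": 0, "wz": 0, "hand": -1},
    {"x": 0, "y": 0, "z": 0, "wx": 0, "wy": 0, "wz": 0, "hand": -1},
    {"x": 0, "y": 0, "z": 0, "wx": 0, "wy": 0, "wz": 0, "hand": -1},
    {"x": 0, "y": 0, "z": 0, "wx": 0, "wy": 0, "wz": 0, "hand": -1}
  ]
}}

```text
time: 33.0
tool_pos: [0.6396, -0.0023, 0.1088]
tool_rot: [0.0, 0.992, 0.125, -0.0]
contact_force: [-1.0, 0.4, 0.8]
gripper_width: 0.444
grasp_force: 60.3
```

```bash
python3 - <<'E'
from h import *
go(.640,-.001,.009,14.5)
E
```

```text
t 33.00 pos [ 0.6396 -0.0023  0.1088] psi 14.40 | wz total -0.002 | x 0.004 y -0.008 z 0.665 |tilt 0.05 deg, F [-1.   0.4  0.8] w 0.444 j6 1.20
```

Now I'll lower, release, lift, and back off.

Call:
{"name": "send_rows", "arguments": {
  "rows": [
    {"x": 0.004, "y": -0.008, "z": 0.05, "wx": 0, "wy": 0, "wz": 0, "hand": -1},
    {"x": 0, "y": 0, "z": 0.12, "wx": 0, "wy": 0, "wz": 0, "hand": -1},
    {"x": 0, "y": 0, "z": 0.14, "wx": 0, "wy": 0, "wz": 0, "hand": -1},
    {"x": 0, "y": 0, "z": 0.14, "wx": 0, "wy": 0, "wz": 0, "hand": -1},
    {"x": 0, "y": 0, "z": 0.12, "wx": 0, "wy": 0, "wz": 0, "hand": -1},
    {"x": 0, "y": 0, "z": 0.06, "wx": 0, "wy": 0, "wz": 0, "hand": -1},
    {"x": 0, "y": 0, "z": 0.03, "wx": 0, "wy": 0, "wz": 0, "hand": -1},
    {"x": 0, "y": 0, "z": 0, "wx": 0, "wy": 0, "wz": 0, "hand": -1},
    {"x": 0, "y": 0, "z": 0, "wx": 0, "wy": 0, "wz": 0, "hand": -1},
    {"x": 0, "y": 0, "z": 0, "wx": 0, "wy": 0, "wz": 0, "hand": -1}
  ]
}}

```text
time: 33.83
tool_pos: [0.6411, -0.0007, 0.0106]
tool_rot: [0.0, 0.992, 0.126, 0.001]
contact_force: [0.3, 0.2, -1.1]
gripper_width: 0.445
grasp_force: 60.3
```

Call:
{"name": "send_rows", "arguments": {
  "rows": [
    {"x": 0, "y": 0, "z": 0, "wx": 0, "wy": 0, "wz": 0, "hand": 0.35},
    {"x": 0, "y": 0, "z": 0, "wx": 0, "wy": 0, "wz": 0, "hand": 0.35},
    {"x": 0, "y": 0, "z": 0, "wx": 0, "wy": 0, "wz": 0, "hand": 0.35},
    {"x": 0, "y": 0, "z": -0.1, "wx": 0, "wy": 0, "wz": 0, "hand": 0.35},
    {"x": 0, "y": 0, "z": -0.2, "wx": 0, "wy": 0, "wz": 0, "hand": 0.35},
    {"x": 0, "y": 0, "z": -0.25, "wx": 0, "wy": 0, "wz": 0, "hand": 0.35},
    {"x": 0, "y": 0, "z": -0.25, "wx": 0, "wy": 0, "wz": 0, "hand": 0.35},
    {"x": -0.1, "y": 0, "z": -0.2, "wx": 0, "wy": 0, "wz": 0, "hand": 0.35},
    {"x": -0.2, "y": 0, "z": -0.1, "wx": 0, "wy": 0, "wz": 0, "hand": 0.35},
    {"x": -0.2, "y": 0, "z": 0, "wx": 0, "wy": 0, "wz": 0, "hand": 0.35}
  ]
}}

```text
time: 34.67
tool_pos: [0.5711, -0.0196, 0.1826]
tool_rot: [0.002, 0.992, 0.126, 0.005]
contact_force: [0.9, -1.0, -0.3]
gripper_width: 0.675
grasp_force: 0.0
```

Call:
{"name": "send_rows", "arguments": {
  "rows": [
    {"x": -0.2, "y": 0, "z": 0, "wx": 0, "wy": 0, "wz": 0, "hand": 0.35},
    {"x": -0.2, "y": 0, "z": 0, "wx": 0, "wy": 0, "wz": 0, "hand": 0.35},
    {"x": -0.2, "y": 0, "z": 0, "wx": 0, "wy": 0, "wz": 0, "hand": 0.35},
    {"x": -0.2, "y": 0, "z": 0, "wx": 0, "wy": 0, "wz": 0, "hand": 0.35},
    {"x": 0, "y": 0, "z": 0, "wx": 0, "wy": 0, "wz": 0, "hand": 0.35},
    {"x": 0, "y": 0, "z": 0, "wx": 0, "wy": 0, "wz": 0, "hand": 0.35},
    {"x": 0, "y": 0, "z": 0, "wx": 0, "wy": 0, "wz": 0, "hand": 0.35},
    {"x": 0, "y": 0, "z": 0, "wx": 0, "wy": 0, "wz": 0, "hand": 0.35},
    {"x": 0, "y": 0, "z": 0, "wx": 0, "wy": 0, "wz": 0, "hand": 0.35},
    {"x": 0, "y": 0, "z": 0, "wx": 0, "wy": 0, "wz": 0, "hand": 0.35}
  ]
}}

```text
time: 35.5
tool_pos: [0.4528, -0.049, 0.1752]
tool_rot: [-0.0, 0.992, 0.126, -0.0]
contact_force: [0.3, 0.3, 0.8]
gripper_width: 0.679
grasp_force: 0.0
```

```bash
python3 - <<'E'
from h import *
t=grab_frame('top');s=grab_frame('side')
cv2.imwrite('pics/f.png',np.vstack([cv2.resize(t[130:300,150:490],(600,300),interpolation=cv2.INTER_CUBIC),cv2.resize(s[100:400,160:560],(400,300)).copy() if 0 else cv2.resize(s[120:400,150:600],(600,300))]))
E
```

```text
(no output)
```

View pics/f.png

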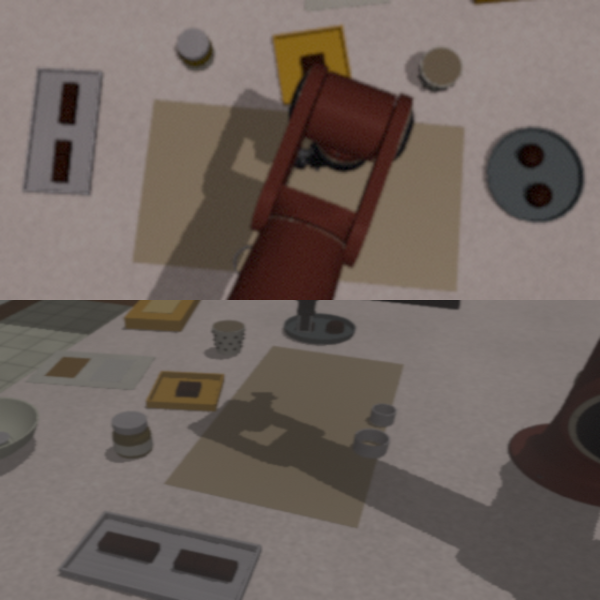

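The picture shows both bars lengthwise in the tray at (68,103) and (62,161), and both domes apart in the dish at (531,155) and (539,194). The square lies flat in the gold box at (188,389) in the lower half. The cup and jar have not moved, so I'm handing in.

```bash
python3 -c "
from plant import job_done
print(job_done())"
```

```text
the job is handed in; nothing more can be done
None
```

The job is handed in at about 35.5 s: the last pictures show both domes in the dish, both bars lengthwise in the tray and the square in the gift box, all flat and right way up, with the cup and jar not moved.

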